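Put the gnocchi boards away in their rack and lock it

ROBOT

A 7-joint arm with a two-finger parallel gripper is mounted at the origin on the work surface. World frame = base frame: x ahead of the robot, y to its left, z up, the work surface at z = 0. Lengths are in m, angles in degrees, forces in N, time in s.
With the tool pointing down it reaches from about 0.4 to 0.875 m from the base axis. Payload 19.3 kg.
Tool frame: the origin (TCP) lies at the very end of the fingers, on their centre line; the grasp point (between the pads) lies ctrl.grip_point_offset behind it (ctrl.grip_point_offset is the distance from the TCP to the grasp point, in m); z points along the fingers, y is the direction in which the jaws open and shut (so a half turn about z gives the same grasp; the last joint's range is limited). The gripper opens to 85 mm and grips with 20 to 120 N. Pads are 22 mm wide; open, the fingers measure 114 mm over their backs; the gripper's body (76 mm by 85 mm) begins 54 mm behind the grasp point. The pads swing forward as they close: fully open they stand 13 mm farther back than shut.
Start: joints at [68.572, 29.874, -2.08, 91.645, 1.215, 58.505, -6.463], TCP at [0.187, -0.596, 0.231] pointing down, gripper open.
Joint ranges: [-166.77, 166.77], [-17.47, 122.26], [-85.68, 81.53], [9.62, 139.38], [-72.42, 252.41], [9.2, 110.78], [-144.41, 144.41]. Speed limits (degrees/s): [108.29, 108.29, 136.94, 136.94, 172.46, 172.46, 172.46].

INTERFACE

Orientations are given as [roll, pitch, yaw] about the fixed x, y, z axes, in that order (R = Rz(yaw) Ry(pitch) Rx(roll)).
In Python, from plant import ctrl, viewer gives the robot as it stands.
- The arm moves only by the shell command python3 -m pendant 'ROWS'. ROWS is JSON, a list that holds one entry, the list of rows, each a list of 7 numbers: the turn, a rotation vector about the world's x, y, z in rad, then the shift along the world's x, y, z in m, then the opening, from 0 (shut) to 1 (fully open). A call has 1 to 5 rows; each row shifts and turns the commanded pose from where the row before left it; what a row does not reach is not made up. A row lasts 1/10 s, in which the tool goes at most 50 mm and 8.59 degrees, less where a joint would pass 70% of its speed; a pose out of reach is approached as far as the arm can. A call with a gripper value outside its range is refused whole. The fingers move at their own pace and stop on an object; the grip force is fixed at half the most. Time passes only in rows, so rows that do not move let the fingers close. It gives the time, the measured TCP pose, the force and the opening at its end, in the units of the state.
- ctrl.get_state(): the state, without advancing time (a new reading comes with each control period).
- viewer.grab_frame(name): name is "scene" or "top" or "wrist"; returns the picture (400x640x3 uint8, blue, green, red); there is no depth.
- viewer.calibration(name): a dict with "intrinsics" (3x3 intrinsics, pixels), "rvec" (rotation vector, rad) and "tvec" (3), from world to camera coordinates, as OpenCV has them. Camera axes: x right, y down, z forward; pixel columns grow to the right and rows downward; lengths in m; the calibration is good to about 2 mm. A picture is of the moment at which its call begins: read the wrist's pose just before it. calibration takes no time and is no camera call; for the wrist camera it gives the pose at the moment of the call.
- ctrl.job_done(): hands the job in, once; it reports no verdict.
The state is a dict: "clock": time; "qpos": joint angles; "qd": joint speeds; "effort": joint torques, N m; "position": TCP position; "tool_rot": TCP orientation; "wrist_force": force on the tool from outside, world axes, zero at the start; "wrist_torque": the same for the moment, N m; "grip_width": opening from 0.0 (shut) to 1.0 (fully open).
Only numpy, scipy, OpenCV 4.12 (cv2) and the standard library are available. Lean on these libraries where they do the work, as an engineer would, in place of code of your own. Each camera call takes 0.05 s, during which the arm holds its last target.

TASK

Put away all the gnocchi boards: slide the rack's locking bar by its red knob to open, then slide every board flat, round end first, in under the rack's top into a bay of its own and push it fully home, so that the handles stand out in an even row. Then slide the bar back until the rack is fully locked. Do not disturb the two bowls or the jar.

Things in the scene. Friction and masses are not known exactly. Their poses are not given: they have to be found in the camera images.
- rack: low white rack, fixed, 334 mm wide (y), 131 deep, with steel slats on top (underside 24 mm above the bench, upper side 34). Origin: on the bench, middle of the front; +x goes in, away from the robot, y left. Five bays centred at y = -132, -66, 0, 66, 132 mm, open only at the front, 62 mm wide, between 4 mm dividers that begin at x = 16 mm. Its place and yaw vary
- rack_stop (a point): middle of the back stop's inner face, 123 mm behind the rack's front, 12 mm above the bench. A board fully home touches the back stop with its round end: its origin is then at x = 68 mm of the rack, its shoulder at x = 13 mm, and 77 mm of its handle stands out in front of the rack (x below 0)
- latch (a joint): locking bar on the rack's front edge, top 40 mm above the bench, one 6 mm pin per bay hanging at rack x = 6 mm. Slides along rack y, 4 N friction, stays put. 0 = open: pins in line with dividers, 60 mm clear. 0.016 m = locked (end stop): pins 16 mm towards rack +y, in front of the boards' right shoulders, beside the handles. Blocked if a board sticks out over 4 mm. Starts shut or nearly so
- latch_grip (a point): point to grip on the bar's red knob, 64 mm above the bench. The knob is 30 mm (rack x) x 20 mm (rack y), from 45 to 79 mm above the bench, over the rack's top at rack x = 45 mm, y = 0 when open; it moves with the bar towards rack +y as the bar locks
- board1: loose gnocchi board, dark wood, 14 mm thick, 0.11 kg: ridged blade 110 x 56 mm with a half-round far end (+x), then a plain handle 90 x 18 mm with a black dot near its end. Origin: middle of the blade's underside, z up. Along x: round end +55 mm, shoulder (blade meets handle) -55, handle's middle -100, handle's end -145. 3 to 5 such boards are present, all alike; any bay will do
- board2: loose gnocchi board, dark wood, 14 mm thick, 0.11 kg: ridged blade 110 x 56 mm with a half-round far end (+x), then a plain handle 90 x 18 mm with a black dot near its end. Origin: middle of the blade's underside, z up. Along x: round end +55 mm, shoulder (blade meets handle) -55, handle's middle -100, handle's end -145. 3 to 5 such boards are present, all alike; any bay will do
- board3: loose gnocchi board, dark wood, 14 mm thick, 0.11 kg: ridged blade 110 x 56 mm with a half-round far end (+x), then a plain handle 90 x 18 mm with a black dot near its end. Origin: middle of the blade's underside, z up. Along x: round end +55 mm, shoulder (blade meets handle) -55, handle's middle -100, handle's end -145. 3 to 5 such boards are present, all alike; any bay will do
- board4: loose gnocchi board, dark wood, 14 mm thick, 0.11 kg: ridged blade 110 x 56 mm with a half-round far end (+x), then a plain handle 90 x 18 mm with a black dot near its end. Origin: middle of the blade's underside, z up. Along x: round end +55 mm, shoulder (blade meets handle) -55, handle's middle -100, handle's end -145. 3 to 5 such boards are present, all alike; any bay will do
- board5: loose gnocchi board, dark wood, 14 mm thick, 0.11 kg: ridged blade 110 x 56 mm with a half-round far end (+x), then a plain handle 90 x 18 mm with a black dot near its end. Origin: middle of the blade's underside, z up. Along x: round end +55 mm, shoulder (blade meets handle) -55, handle's middle -100, handle's end -145. 3 to 5 such boards are present, all alike; any bay will do
- steel_bowl: steel mixing bowl, 150 mm wide, 70 mm high, origin under its centre; a bystander: leave it alone
- white_bowl: white bowl, 140 mm wide, 55 mm high, origin under its centre; a bystander: leave it alone
- jar: closed glass jar, 80 mm wide, 120 mm high, origin under its centre; a bystander: leave it alone

How it is judged:
By the outcome, as a careful person would: the job done as asked, in the order asked, and still so for the second after the job is handed in, with the robot touching nothing.
Of board1, board2, board3, board4, board5 only 3 to 5 are there at a start; the rules pass over those that are not, and their reading is None.
At some moment in a run one of board1, board2, board3, board4, board5 may be knocked a few centimetres aside while the robot is not near it.
Once in a run the grip may slacken for a moment while it holds something.
It also fails if it takes over 210 s, if anything falls off the work surface, if the arm or the gripper's body presses on something with over 40 N, if the wrist force passes 120 N, or if a joint passes its speed limit or range.

## Working session

There is one attempt and no reset: what is moved stays moved. The work goes in short steps, Python scripts to look and compute and a shell command to move; the robot and the scene stay as the last step left them, time stands still between calls to the robot, and variables do not carry over. Pictures are saved under pics/ and viewed, and the job is handed in when it is done.

```bash
ls; mkdir -p pics; python3 - <<'E'
from plant import ctrl, viewer
import cv2,json
s=ctrl.get_state(); print({k:(v if not hasattr(v,'tolist') else v.tolist()) for k,v in s.items()})
print(ctrl.grip_point_offset)
for n in ["scene","top","wrist"]:
    c=viewer.calibration(n); print(n,c)
    cv2.imwrite(f"pics/a_{n}.png",viewer.grab_frame(n))
E
```

```text
pics
{'clock': 0.0, 'qpos': [68.57067085581598, 29.908640126563355, -2.080762961313125, 91.67373960268837, 1.21477843103329, 58.503364571918354, -6.462907893069824], 'qd': [-0.04488420050679222, 0.09177654944459505, 0.02002297793942293, -0.09638072029513592, -0.10892164351056885, -0.08712784318588854, -0.007096518779045053], 'effort': [-0.0026260834420099854, -92.7158260345459, 1.979125589132309, -36.994818449020386, 0.01780386082828045, 0.008037281222641468, 0.00010824993978530983], 'position': [0.18683413256520107, -0.5960728545899835, 0.23073172731980135], 'tool_rot': [-179.93650624666293, 0.004921823434874856, 17.406151544440043], 'wrist_force': [-0.11482957522573717, -0.37119856923970135, -0.7678864421079963], 'wrist_torque': [0.002748060676732162, -0.037095241831531234, -0.03133188515816081], 'grip_width': 1.001047970015584}
0.0187
scene {'intrinsics': array([[480.45865911,   0.        , 316.2606653 ],
       [  0.        , 480.45865911, 195.19685655],
       [  0.        ,   0.        ,   1.        ]]), 'rvec': array([ 1.62895501,  1.9680428 , -0.74326622]), 'tvec': array([ 0.02347098, -0.40925771,  1.85212165])}
top {'intrinsics': array([[412.60311786,   0.        , 321.341343  ],
       [  0.        , 412.60311786, 195.56162753],
       [  0.        ,   0.        ,   1.        ]]), 'rvec': array([ 2.11394201, -2.16886831,  0.17202423]), 'tvec': array([0.08398811, 0.60786666, 1.35553552])}
wrist {'intrinsics': array([[344.87771704,   0.        , 316.01471091],
       [  0.        , 344.87771704, 198.09858428],
       [  0.        ,   0.        ,   1.        ]]), 'rvec': array([-2.35514613,  1.73073647,  0.2285836 ]), 'tvec': array([-0.62588403, -0.03343922,  0.37729304])}
```

View pics/a_top.png

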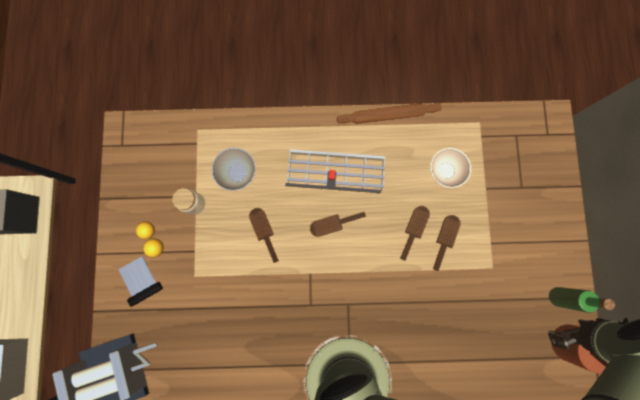

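View pics/a_scene.png

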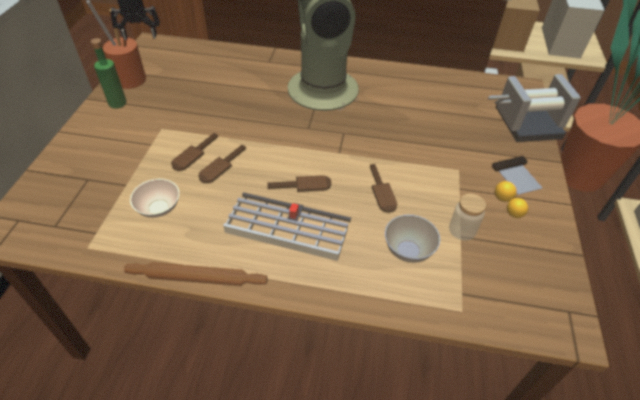

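View pics/a_wrist.png

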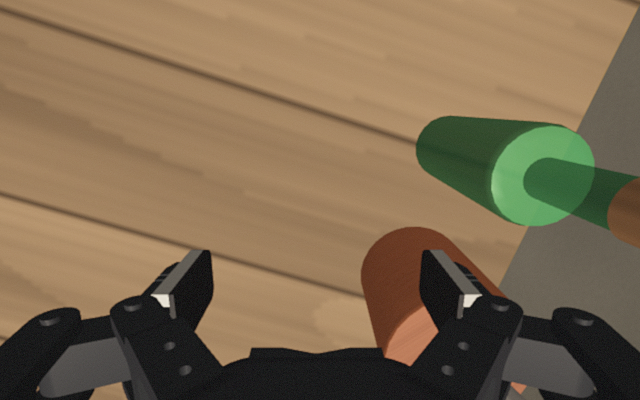

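```bash
cat > h.py <<'E'
import numpy as np, cv2
from plant import ctrl, viewer
def cal(n):
    c=viewer.calibration(n); R,_=cv2.Rodrigues(np.array(c['rvec'])); return np.array(c['intrinsics']),R,np.array(c['tvec'])
def rays(c,uv):
    K,R,t=c; uv=np.atleast_2d(np.asarray(uv,float)); d=np.c_[uv,np.ones(len(uv))]@np.linalg.inv(K).T@R
    return -R.T@t,d
def plane(c,uv,z):
    o,d=rays(c,uv); s=(z-o[2])/d[:,2]; return o+d*s[:,None]
def proj(c,P):
    K,R,t=c; q=(np.atleast_2d(P)@R.T+t)@K.T; return q[:,:2]/q[:,2:]
def tri(cs,uvs):
    A=np.zeros((3,3)); b=np.zeros(3); L=[]
    for c,uv in zip(cs,uvs):
        o,d=rays(c,uv); d=d[0]/np.linalg.norm(d[0]); M=np.eye(3)-np.outer(d,d); A+=M; b+=M@o; L.append((o,M))
    X=np.linalg.solve(A,b); return X,[np.linalg.norm(M@(X-o)) for o,M in L]
def snap(n,f):
    c=cal(n); im=viewer.grab_frame(n); cv2.imwrite(f"pics/{f}.png",im); return c,im
def dark(im):  # dark-brown boards
    h=cv2.cvtColor(im,cv2.COLOR_BGR2HSV).astype(int); 
    return ((h[...,2]<125)&(h[...,1]>90)&((h[...,0]<18)|(h[...,0]>172))).astype(np.uint8)*255
def boards(c,im,z=0.014,roi=(0.35,0.8,-0.6,0.6),verbose=False):
    m=cv2.morphologyEx(dark(im),cv2.MORPH_OPEN,np.ones((2,2),np.uint8)); out=[]
    for k in cv2.findContours(m,cv2.RETR_EXTERNAL,cv2.CHAIN_APPROX_NONE)[0]:
        if cv2.contourArea(k)<60: continue
        P=plane(c,k.reshape(-1,2),z)[:,:2]
        g=(P*4000).astype(np.float32)
        M=cv2.moments(g.reshape(-1,1,2)); A=M['m00']/16e6
        ce=np.array([M['m10'],M['m01']])/M['m00']/4000
        if not(roi[0]<ce[0]<roi[1] and roi[2]<ce[1]<roi[3]): continue
        a=0.5*np.arctan2(2*M['mu11'],M['mu20']-M['mu02']); u=np.array([np.cos(a),np.sin(a)])
        s=(P-ce)@u
        if s.max()>-s.min(): u=-u; s=-s   # handle is the long tail; +u to the round end
        v=np.array([-u[1],u[0]]); w=(P-ce)@v
        L=s.max()-s.min(); W=w.max()-w.min()
        org=ce+u*((s.max()+s.min())/2+0.045)
        out.append(dict(org=org.round(4),yaw=round(float(np.degrees(np.arctan2(u[1],u[0]))),1),L=round(L,3),W=round(W,3),A=round(A*1e4,1),ce=ce.round(4)))
    return out
E
python3 - <<'E'
from h import *
for n in ["top","scene"]:
    c=cal(n); im=cv2.imread(f"pics/a_{n}.png"); print(n,"cam at",(-c[1].T@c[2]).round(3))
    for b in boards(c,im): print(b)
    h=cv2.cvtColor(im,cv2.COLOR_BGR2HSV); m=((h[...,1]>180)&(h[...,2]>150)&((h[...,0]<6)|(h[...,0]>174))).astype(np.uint8)
    nn,_,st,ce=cv2.connectedComponentsWithStats(m); print([ (st[i].tolist(),ce[i].round(1)) for i in range(1,nn) if st[i,4]>15])
big=cv2.imread("pics/a_top.png")[110:290,190:500]
cv2.imwrite("pics/a_topz.png",cv2.resize(big,None,fx=2.5,fy=2.5,interpolation=cv2.INTER_CUBIC))
E
```

```text
top cam at [0.391 0.076 1.434]
{'org': array([ 0.4799, -0.3693]), 'yaw': -22.8, 'L': np.float64(0.197), 'W': np.float64(0.054), 'A': 63.5, 'ce': array([ 0.4595, -0.3608])}
{'org': array([0.5058, 0.0557]), 'yaw': 105.4, 'L': np.float64(0.196), 'W': np.float64(0.052), 'A': 57.2, 'ce': array([0.5109, 0.0369])}
{'org': array([0.5224, 0.279 ]), 'yaw': 22.0, 'L': np.float64(0.195), 'W': np.float64(0.053), 'A': 60.1, 'ce': array([0.5035, 0.2714])}
{'org': array([ 0.5161, -0.2659]), 'yaw': -25.5, 'L': np.float64(0.195), 'W': np.float64(0.053), 'A': 61.6, 'ce': array([ 0.497 , -0.2569])}
[([329, 171, 5, 8, 34], array([331.4, 174.6]))]
scene cam at [1.532 0.234 1.093]
{'org': array([0.5183, 0.0654]), 'yaw': 105.2, 'L': np.float64(0.193), 'W': np.float64(0.058), 'A': 70.4, 'ce': array([0.525 , 0.0409])}
{'org': array([0.5349, 0.286 ]), 'yaw': 21.0, 'L': np.float64(0.199), 'W': np.float64(0.053), 'A': 63.0, 'ce': array([0.5155, 0.2786])}
{'org': array([ 0.5276, -0.2554]), 'yaw': -24.7, 'L': np.float64(0.199), 'W': np.float64(0.058), 'A': 71.5, 'ce': array([ 0.5048, -0.245 ])}
{'org': array([ 0.4893, -0.358 ]), 'yaw': -22.1, 'L': np.float64(0.204), 'W': np.float64(0.059), 'A': 75.2, 'ce': array([ 0.4662, -0.3486])}
[]
```

View pics/a_topz.png

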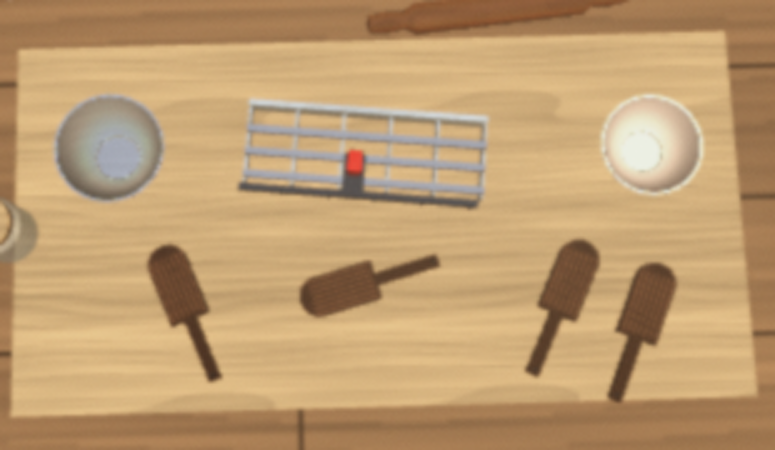

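```bash
python3 - <<'E'
from h import *
from scipy.spatial.transform import Rotation as Ro
c=cal("wrist"); s=ctrl.get_state(); o=-c[1].T@c[2]; T=Ro.from_euler('xyz',s['tool_rot'],degrees=True).as_matrix()
print("cam in tool",(T.T@(o-np.array(s['position']))).round(4)); print("cam axes in tool cols x,y,z\n",(T.T@c[1].T).round(3)); print("tool axes\n",T.round(3))
ct=cal("top")
for n,uv in dict(frontL=(286,185),frontR=(382,191.5),backL=(290,151),backR=(384.5,157.5),knob=(331.5,174.5)).items(): print(n,plane(ct,uv,0.07 if n=='knob' else 0.037)[0].round(3))
E
```

```text
cam in tool [ 0.0649  0.0014 -0.1418]
cam axes in tool cols x,y,z
 [[-0.001 -0.966 -0.258]
 [ 1.    -0.001  0.   ]
 [-0.    -0.258  0.966]]
tool axes
 [[ 0.954  0.299 -0.   ]
 [ 0.299 -0.954  0.001]
 [-0.    -0.001 -1.   ]]
frontL [0.651 0.189 0.037]
frontR [ 0.62  -0.14   0.037]
backL [0.771 0.173 0.037]
backR [ 0.74  -0.155  0.037]
knob [0.677 0.032 0.07 ]
```

```bash
R='[0,0,0]'; python3 -m pendant '[[[0,0,-0.04,0.01,0.02,0.025,1],[0,0,-0.04,0.02,0.03,0.025,1],[0,0,-0.04,0.022,0.031,0.02,1],[0,0,-0.04,0.022,0.031,0.01,1],[0,0,-0.04,0.022,0.031,0.01,1]]]'; python3 -m pendant '[[[0,0,-0.04,0.022,0.031,0,1],[0,0,-0.04,0.022,0.031,0,1],[0,0,-0.04,0.022,0.031,0,1],[0,0,-0.04,0.022,0.031,0,1],[0,0,-0.04,0.022,0.031,0,1]]]'
```

```text
clock: 0.65
position: [0.2836, -0.452, 0.3219]
tool_rot: [180.0, -0.0, 5.8]
wrist_force: [0.7, 1.0, 1.2]
grip_width: 0.998
clock: 1.15
position: [0.3935, -0.297, 0.3213]
tool_rot: [180.0, 0.0, -5.6]
wrist_force: [0.5, 0.1, 0.5]
grip_width: 1.002
```

```bash
python3 - <<'E'
from h import *
s=ctrl.get_state(); print(s['clock'],np.round(s['position'],4),np.round(s['tool_rot'],2),np.round(s['qpos'],1),np.round(s['qd'],1))
c,im=snap("wrist","w1")
for b in boards(c,im): print(b)
E
```

```text
1.15 [ 0.3935 -0.297   0.3213] [180.     0.    -5.61] [ 36.2  12.5  -7.2 104.    1.7  63.6 -67.3] [-35.   -1.9 -11.    2.5   2.4  -0.6 -69.3]
{'org': array([0.5085, 0.0503]), 'yaw': 106.9, 'L': np.float64(0.196), 'W': np.float64(0.06), 'A': 68.9, 'ce': array([0.5172, 0.022 ])}
{'org': array([ 0.4831, -0.3689]), 'yaw': -23.4, 'L': np.float64(0.2), 'W': np.float64(0.056), 'A': 68.6, 'ce': array([ 0.4626, -0.3601])}
{'org': array([ 0.5188, -0.2653]), 'yaw': -25.4, 'L': np.float64(0.199), 'W': np.float64(0.056), 'A': 69.5, 'ce': array([ 0.4983, -0.2556])}
```

View pics/w1.png

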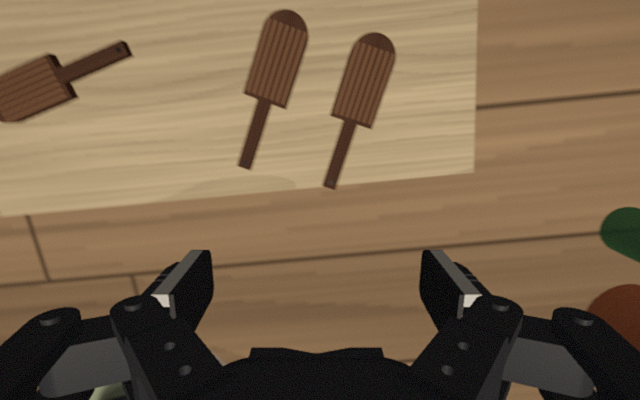

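```bash
python3 -m pendant '[[[0,0,0,0.016,0.033,0,1],[0,0,0,0.016,0.033,0,1],[0,0,0,0.016,0.033,0,1],[0,0,0,0.016,0.033,0,1],[0,0,0,0.016,0.033,0,1]]]'; python3 -m pendant '[[[0,0,0,0.016,0.033,0,1],[0,0,0,0.016,0.033,0,1],[0,0,0,0.016,0.033,0,1],[0,0,0,0.016,0.033,0,1],[0,0,0,0.012,0.025,0,1]]]'
python3 - <<'E'
from h import *
s=ctrl.get_state(); print(s['clock'],np.round(s['position'],4),np.round(s['tool_rot'],2),np.round(s['qpos'],1))
c,im=snap("wrist","w2")
for b in boards(c,im): print(b)
E
```

```text
clock: 1.7
position: [0.4733, -0.132, 0.3213]
tool_rot: [180.0, -0.0, -5.5]
wrist_force: [1.2, -0.4, 0.3]
grip_width: 1.0
clock: 2.2
position: [0.5494, 0.0258, 0.3211]
tool_rot: [-180.0, 0.0, -5.4]
wrist_force: [-0.2, -0.4, 0.5]
grip_width: 1.004
2.2 [0.5494 0.0258 0.3211] [-1.7997e+02  1.0000e-02 -5.4300e+00] [   5.5   18.9  -18.8   95.7    6.5   66.4 -110.5]
{'org': array([0.4192, 0.4891]), 'yaw': -17.3, 'L': np.float64(0.022), 'W': np.float64(0.013), 'A': 1.9, 'ce': array([0.3765, 0.5024])}
{'org': array([0.5395, 0.2842]), 'yaw': 22.2, 'L': np.float64(0.172), 'W': np.float64(0.063), 'A': 77.1, 'ce': array([0.5099, 0.2722])}
{'org': array([0.5094, 0.058 ]), 'yaw': 105.8, 'L': np.float64(0.199), 'W': np.float64(0.058), 'A': 73.5, 'ce': array([0.516 , 0.0346])}
{'org': array([ 0.4845, -0.3625]), 'yaw': -21.6, 'L': np.float64(0.2), 'W': np.float64(0.068), 'A': 86.0, 'ce': array([ 0.4564, -0.3514])}
{'org': array([ 0.5197, -0.2615]), 'yaw': -25.8, 'L': np.float64(0.199), 'W': np.float64(0.064), 'A': 83.6, 'ce': array([ 0.4955, -0.2498])}
```

View pics/w2.png

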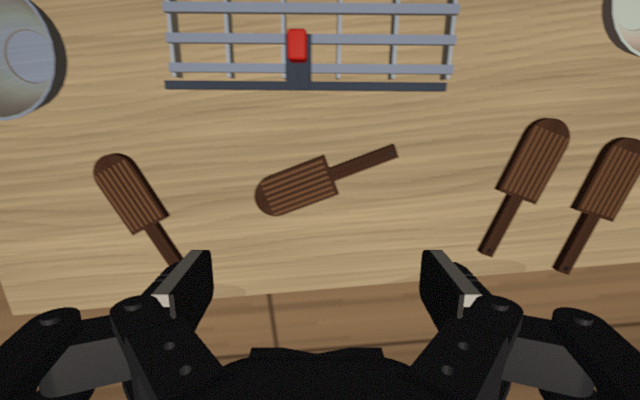

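```bash
python3 - <<'E'
from h import *
im=cv2.imread("pics/w2.png")[0:110,150:470]
cv2.imwrite("pics/w2z.png",cv2.resize(im,None,fx=2.5,fy=2.5,interpolation=cv2.INTER_CUBIC))
E
```

```text
(no output)
```

View pics/w2z.png

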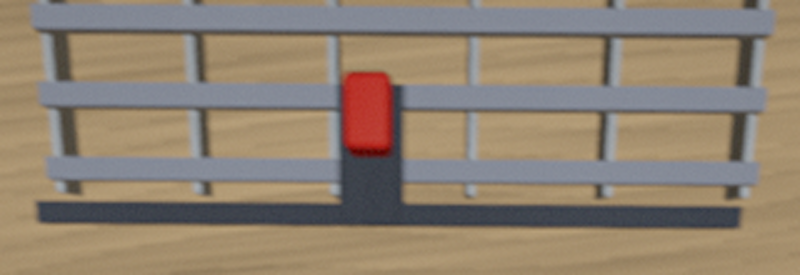

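```bash
cat > rk.py <<'E'
from h import *
def z2(p): return (p[0]/2.5+150-0.3,p[1]/2.5-0.3)
E
python3 - <<'E'
from rk import *
c=cal("wrist")
def P(p,z): return plane(c,z2(p),z)[0]
for (l,r,z) in [((40,82),(766,88),.034),((40,107),(766,112),.034),((47,156),(757,161),.034),((47,180),(757,185),.034),((38,202),(741,207),.040),((38,222),(741,227),.040)]:
    a,b=P(l,z),P(r,z); d=a-b; yaw=np.degrees(np.arctan2(-d[0],d[1])); print(a.round(4),b.round(4),"len",np.linalg.norm(d).round(4),"yaw",yaw.round(2),"mid",((a+b)/2).round(4))
print("knob top",P((368,100),.079), P((368,72),.079),P((368,148),.079))
E
```

```text
[0.7118 0.1865 0.034 ] [ 0.6787 -0.1433  0.034 ] len 0.3314 yaw -5.73 mid [0.6953 0.0216 0.034 ]
[0.7014 0.1886 0.034 ] [ 0.6685 -0.1434  0.034 ] len 0.3337 yaw -5.66 mid [0.685  0.0226 0.034 ]
[0.6803 0.1897 0.034 ] [ 0.6477 -0.1395  0.034 ] len 0.3308 yaw -5.66 mid [0.664  0.0251 0.034 ]
[0.6699 0.1918 0.034 ] [ 0.6371 -0.1396  0.034 ] len 0.3331 yaw -5.66 mid [0.6535 0.0261 0.034 ]
[0.66   0.1956 0.04  ] [ 0.6277 -0.1301  0.04  ] len 0.3272 yaw -5.66 mid [0.6439 0.0327 0.04  ]
[0.6513 0.1974 0.04  ] [ 0.6188 -0.1301  0.04  ] len 0.3291 yaw -5.66 mid [0.6351 0.0336 0.04  ]
knob top [0.68258653 0.03645143 0.079     ] [0.69303807 0.03533649 0.079     ] [0.66428797 0.03840346 0.079     ]
```

```bash
python3 -m pendant '[[[0,0,-0.004,0.025,0.003,-0.02,1],[0,0,0,0.03,0.003,-0.03,1],[0,0,0,0.03,0.003,-0.03,1],[0,0,0,0.01,0.002,-0.03,1],[0,0,0,0,0,0,1]]]'; 
python3 - <<'E'
from h import *
s=ctrl.get_state(); print(s['clock'],np.round(s['position'],4),np.round(s['tool_rot'],2),np.round(s['qpos'],1))
c,im=snap("wrist","w3")
import pickle; pickle.dump(c,open("w3.pkl","wb"))
E
```

```text
clock: 2.75
position: [0.6428, 0.0347, 0.2068]
tool_rot: [180.0, 0.4, -5.7]
wrist_force: [-1.2, -0.4, 0.7]
grip_width: 1.0
2.75 [0.6428 0.0347 0.2068] [179.95   0.37  -5.71] [   2.7   33.9  -16.9   89.1   10.9   59.  -112.9]
```

View pics/w3.png

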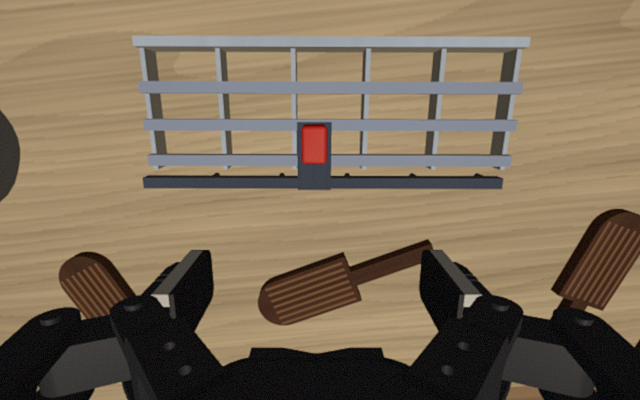

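```bash
python3 - <<'E'
from rk import *
import pickle
from scipy.spatial.transform import Rotation as Ro
c3=pickle.load(open("w3.pkl","rb"))
T3=Ro.from_euler('xyz',[179.95,.37,-5.71],degrees=True).as_matrix(); p3=np.array([.6428,.0347,.2068])
# cam in tool from c3
Rct=c3[1]@T3; o3=T3.T@(-c3[1].T@c3[2]-p3); print(o3.round(4))
T2=Ro.from_euler('xyz',[-179.97,.01,-5.43],degrees=True).as_matrix(); p2=np.array([.5494,.0258,.3211])
R2=Rct@T2.T; c2=(c3[0],R2,-R2@(p2+T2@o3))
L=lambda n,a,b:print(n,*[np.round(q,4) for q in tri([c2,c3],[z2(a),b])])
L("knob far mid",(368,72),(314.5,125)); L("knob near mid",(368,148),(315,163))
L("slat2 L far",(40,82),(144,120)); L("slat2 R far",(766,88),(516,121)); L("slat1 L far",(47,156),(149,155)); L("slat1 R far",(757,161),(511,156))
L("bar L far",(38,202),(144,178)); L("bar R far",(741,207),(502,179))
P=lambda uv,z:plane(c3,uv,z)[0].round(4)
for n,l,r,z in [("slat3",(140,82),(522,83),.034),("slat2",(144,120),(516,121),.034),("slat1",(149,155),(511,156),.034),("bar",(144,178),(502,179),.04),("back",(134,38),(529,38),.034)]:
    a,b=P(l,z),P(r,z); d=a-b; print(n,a,b,np.linalg.norm(d).round(4),"yaw",np.degrees(np.arctan2(-d[0],d[1])).round(2),((a+b)/2).round(4))
print("knob top",P((314.5,125),.079),P((315,163),.079),P((303,140),.079),P((326,140),.079))
im=cv2.imread("pics/w3.png")[25:200,125:540]; cv2.imwrite("pics/w3z.png",cv2.resize(im,None,fx=1.9,fy=1.9,interpolation=cv2.INTER_CUBIC))
E
```

```text
[ 0.0654  0.0016 -0.1417]
knob far mid [0.6927 0.0298 0.0755] [0.0006 0.0006]
knob near mid [0.6634 0.0327 0.0775] [0.0009 0.0009]
slat2 L far [0.7101 0.1794 0.0368] [0.0008 0.0008]
slat2 R far [ 0.6763 -0.1467  0.0386] [0. 0.]
slat1 L far [0.6791 0.1833 0.0348] [0.001 0.001]
slat1 R far [ 0.6457 -0.1427  0.0399] [0.0004 0.0004]
bar L far [0.6592 0.1901 0.0392] [0.0007 0.0007]
bar R far [ 0.6261 -0.1343  0.0426] [0.0002 0.0002]
slat3 [0.7416 0.176  0.034 ] [ 0.7078 -0.1527  0.034 ] 0.3304 yaw -5.87 [0.7247 0.0116 0.034 ]
slat2 [0.7098 0.18   0.034 ] [ 0.6758 -0.1492  0.034 ] 0.331 yaw -5.9 [0.6928 0.0154 0.034 ]
slat1 [0.6787 0.1826 0.034 ] [ 0.6447 -0.1463  0.034 ] 0.3307 yaw -5.9 [0.6617 0.0182 0.034 ]
bar [0.6591 0.189  0.04  ] [ 0.6254 -0.1359  0.04  ] 0.3266 yaw -5.92 [0.6422 0.0266 0.04  ]
back [0.7765 0.1728 0.034 ] [ 0.7434 -0.1565  0.034 ] 0.331 yaw -5.74 [0.7599 0.0082 0.034 ]
knob top [0.6929 0.0292 0.079 ] [0.6637 0.0318 0.079 ] [0.6825 0.0392 0.079 ] [0.6807 0.0215 0.079 ]
```

View pics/w3z.png

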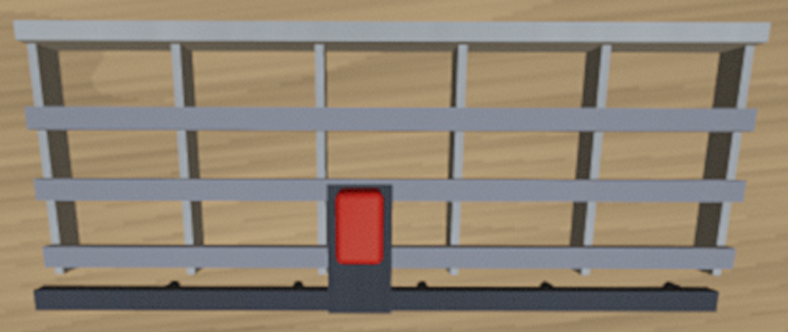

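```bash
python3 -m pendant '[[[0,0,0,0.02,-0.002,-0.03,0.8],[0,0,0,0.0155,-0.002,-0.04,0.8],[0,0,0,0,0,-0.04,0.8],[0,0,0,0,0,-0.035,0.8],[0,0,0,0,0,-0.014,0.8]]]'; python3 -m pendant '[[[0,0,0,0,0,0,0.5],[0,0,0,0,0,0,0.2],[0,0,0,0,0,0,0],[0,0,0,0,0,0,0],[0,0,0,0,0,0,0]]]'; python3 -m pendant '[[[0,0,0,0,0,0,0]]]'
```

```text
clock: 3.3
position: [0.6783, 0.0302, 0.0512]
tool_rot: [180.0, 0.1, -5.8]
wrist_force: [-0.4, 0.7, 0.5]
grip_width: 0.802
clock: 3.8
position: [0.6807, 0.0308, 0.0548]
tool_rot: [-180.0, -0.2, -5.8]
wrist_force: [-2.7, 0.8, 11.3]
grip_width: 0.225
clock: 3.9
position: [0.6807, 0.0308, 0.0548]
tool_rot: [-180.0, -0.2, -5.8]
wrist_force: [-2.8, 0.4, 11.7]
grip_width: 0.221
```

```bash
python3 -m pendant '[[[0,0,0,0,0,0.004,0.45],[0,0,0,0,0,0.004,0.45],[0,0,0,0,0,0,0.45]]]'; python3 -m pendant '[[[0,0,0,0,0,0,0.2],[0,0,0,0,0,0,0],[0,0,0,0,0,0,0],[0,0,0,0,0,0,0]]]'
```

```text
clock: 4.2
position: [0.68, 0.0306, 0.0615]
tool_rot: [-180.0, -0.1, -5.7]
wrist_force: [0.8, -0.0, -0.4]
grip_width: 0.45
clock: 4.6
position: [0.6795, 0.0306, 0.0606]
tool_rot: [180.0, -0.0, -5.7]
wrist_force: [-1.8, -1.0, 7.6]
grip_width: 0.217
```

```bash
python3 -m pendant '[[[0,0,0,-0.0003,-0.003,0,0],[0,0,0,-0.0003,-0.003,0,0],[0,0,0,-0.0003,-0.003,0,0],[0,0,0,-0.0003,-0.003,0,0]]]'; python3 -m pendant '[[[0,0,0,-0.0002,-0.002,0,0],[0,0,0,0,0,0,0]]]'
```

```text
clock: 5.0
position: [0.6783, 0.0197, 0.0606]
tool_rot: [-179.9, -0.0, -5.7]
wrist_force: [-1.6, 4.7, 6.6]
grip_width: 0.22
clock: 5.2
position: [0.6783, 0.0185, 0.0606]
tool_rot: [-179.9, -0.0, -5.7]
wrist_force: [-1.0, 6.9, 6.4]
grip_width: 0.218
```

```bash
python3 -m pendant '[[[0,0,0,-0.0002,-0.002,0,0],[0,0,0,-0.0002,-0.002,0,0],[0,0,0,0,0,0,0]]]'
```

```text
clock: 5.5
position: [0.6782, 0.0183, 0.0607]
tool_rot: [-179.6, -0.1, -5.6]
wrist_force: [1.9, 22.8, 1.7]
grip_width: 0.22
```

```bash
python3 -m pendant '[[[0,0,0,0.0003,0.004,0,0],[0,0,0,0,0,0,0.5],[0,0,0,0,0,0,0.5],[0,0,0,0,0,0.02,0.6],[0,0,0,-0.01,0,0.04,0.6]]]';python3 -m pendant '[[[0,0,0,-0.03,0,0.05,0.6],[0,0,0,-0.04,0,0.05,0.6],[0,0,0,-0.04,0,0.01,0.6],[0,0,0,0,0,0,0.6],[0,0,0,0,0,0,0.6]]]'
python3 - <<'E'
from h import *
import pickle
s=ctrl.get_state(); print(s['clock'],np.round(s['position'],4),np.round(s['tool_rot'],2),np.round(s['qpos'],1),np.round(s['qd'],1))
c,im=snap("wrist","w4"); pickle.dump(c,open("w4.pkl","wb"))
for b in boards(c,im): print(b)
E
```

```text
clock: 6.0
position: [0.6667, 0.016, 0.1181]
tool_rot: [180.0, 0.3, -5.8]
wrist_force: [-0.2, -0.4, 0.2]
grip_width: 0.601
clock: 6.5
position: [0.571, 0.016, 0.2129]
tool_rot: [180.0, -0.1, -5.8]
wrist_force: [0.1, -1.0, -0.3]
grip_width: 0.598
6.5 [0.571  0.016  0.2129] [ 1.7998e+02 -7.0000e-02 -5.7700e+00] [   5.5   26.9  -18.1  100.5   10.1   54.1 -112.4] [-0.3  2.5  0.3 -1.8  0.2  0.  -0. ]
{'org': array([ 0.3445, -0.3104]), 'yaw': 171.8, 'L': np.float64(0.085), 'W': np.float64(0.035), 'A': 16.1, 'ce': array([ 0.3794, -0.3154])}
{'org': array([ 0.4091, -0.3195]), 'yaw': -176.2, 'L': np.float64(0.02), 'W': np.float64(0.009), 'A': 0.9, 'ce': array([ 0.4537, -0.3165])}
{'org': array([0.5566, 0.2887]), 'yaw': 22.4, 'L': np.float64(0.136), 'W': np.float64(0.066), 'A': 72.8, 'ce': array([0.5192, 0.2733])}
{'org': array([0.5108, 0.0574]), 'yaw': 104.8, 'L': np.float64(0.198), 'W': np.float64(0.06), 'A': 70.7, 'ce': array([0.5189, 0.0268])}
{'org': array([ 0.5231, -0.2625]), 'yaw': -25.7, 'L': np.float64(0.192), 'W': np.float64(0.066), 'A': 87.5, 'ce': array([ 0.4975, -0.2502])}
```

View pics/w4.png

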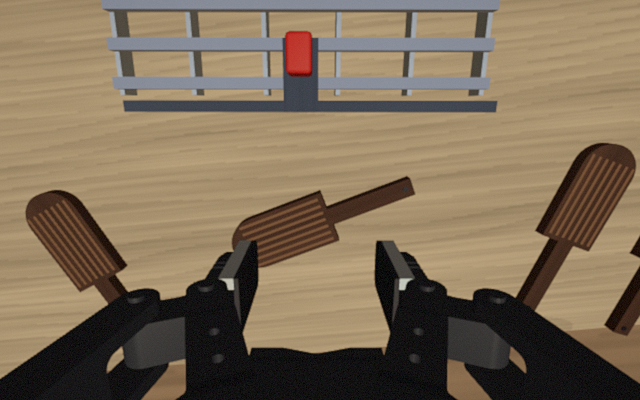

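```bash
python3 - <<'E'
from h import *
import pickle
from scipy.spatial.transform import Rotation as Ro
c=pickle.load(open("w4.pkl","rb")); c3=pickle.load(open("w3.pkl","rb"))
T=Ro.from_euler('xyz',[179.98,-.07,-5.77],degrees=True).as_matrix(); p=np.array([.571,.016,.2129])
for z in (-.01,0,.01):
  print(z,proj(c,p+np.array([[x,y,z] for x in(-.011,.011) for y in (-.0255,.0255)])@T.T).round(0).tolist())
P=lambda uv,z:plane(c,uv,z)[0].round(4)
for n,l,r,z in [("slat2",(107,38),(494,39),.034),("slat1",(111,77),(489,78),.034),("bar",(124,101),(497,101),.04)]:
    a,b=P(l,z),P(r,z); d=a-b; print(n,a,b,np.linalg.norm(d).round(4),"yaw",np.degrees(np.arctan2(-d[0],d[1])).round(2),((a+b)/2).round(4))
print("knob",P((299,32),.079),P((299,75),.079))
print("handle end/dot tri",tri([c,c3],[(410,185),(431,244)]))
print("h",P((410,185),.014),P((331,214),.014))
im=cv2.imread("pics/w4.png")[160:300,190:440]; cv2.imwrite("pics/w4z.png",cv2.resize(im,None,fx=3,fy=3,interpolation=cv2.INTER_CUBIC))
E
```

```text
-0.01 [[253.0, 291.0], [373.0, 291.0], [250.0, 243.0], [375.0, 243.0]]
0 [[257.0, 280.0], [369.0, 280.0], [255.0, 235.0], [371.0, 234.0]]
0.01 [[260.0, 270.0], [366.0, 270.0], [258.0, 227.0], [368.0, 227.0]]
slat2 [0.7101 0.1803 0.034 ] [ 0.6758 -0.1495  0.034 ] 0.3316 yaw -5.94 [0.693  0.0154 0.034 ]
slat1 [0.6788 0.1849 0.034 ] [ 0.6443 -0.1461  0.034 ] 0.3328 yaw -5.95 [0.6616 0.0194 0.034 ]
bar [0.6573 0.1753 0.04  ] [ 0.6241 -0.1507  0.04  ] 0.3277 yaw -5.81 [0.6407 0.0123 0.04  ]
knob [0.6894 0.015  0.079 ] [0.6598 0.0184 0.079 ]
handle end/dot tri (array([ 0.54218388, -0.08733473, -0.01576126]), [np.float64(0.0008313691156584912), np.float64(0.0008313691156584737)])
h [ 0.5495 -0.0789  0.014 ] [0.527  0.0034 0.014 ]
```

View pics/w4z.png

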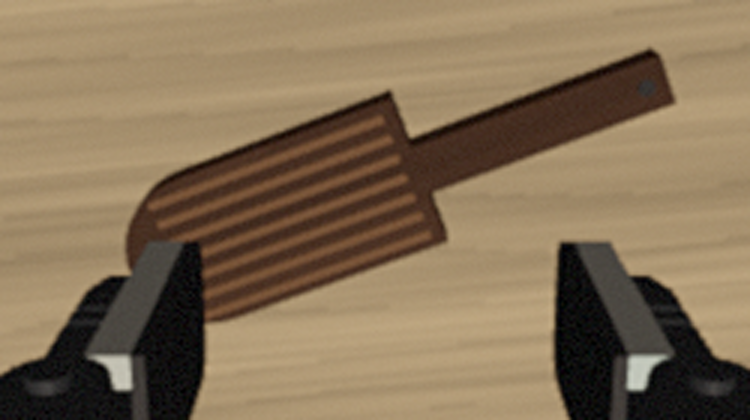

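```bash
python3 -m pendant '[[[0,0,0.1385,-0.002,-0.005,0,0.6],[0,0,0.1385,-0.002,-0.005,0,0.6],[0,0,0.1385,-0.002,-0.005,0,0.6],[0,0,0.1385,-0.002,-0.005,0,0.6],[0,0,0.1385,-0.002,-0.005,0,0.6]]]';python3 -m pendant '[[[0,0,0.1385,-0.002,-0.005,0,0.6],[0,0,0.1385,-0.002,-0.005,0,0.6],[0,0,0.1385,-0.002,-0.005,0,0.6],[0,0,0.1385,-0.002,-0.005,0,0.6],[0,0,0.1385,-0.002,-0.005,0,0.6]]]';python3 -m pendant '[[[0,0,0.1385,-0.002,-0.005,-0.02,0.6],[0,0,0.1385,-0.002,-0.005,-0.02,0.6],[0,0,0.1385,-0.002,-0.005,-0.01,0.6],[0,0,0.1385,-0.002,-0.006,0,0.6],[0,0,0,0,0,0,0.6]]]'
python3 - <<'E'
from h import *
import pickle
s=ctrl.get_state(); print(s['clock'],np.round(s['position'],4),np.round(s['tool_rot'],2),np.round(s['qpos'],1),np.round(s['qd'],1))
c,im=snap("wrist","w5"); pickle.dump(c,open("w5.pkl","wb"))
for b in boards(c,im): print(b)
E
```

```text
clock: 7.05
position: [0.5615, -0.0087, 0.2112]
tool_rot: [-179.9, 0.0, 34.2]
wrist_force: [-0.6, 0.6, 0.5]
grip_width: 0.599
clock: 7.55
position: [0.5515, -0.0337, 0.2113]
tool_rot: [-179.9, -0.0, 73.9]
wrist_force: [0.3, -0.3, -0.6]
grip_width: 0.6
clock: 8.05
position: [0.5431, -0.0553, 0.1609]
tool_rot: [-179.9, -0.1, 105.4]
wrist_force: [0.3, 0.2, -0.3]
grip_width: 0.601
8.05 [ 0.5431 -0.0553  0.1609] [-1.7992e+02 -1.0000e-01  1.0541e+02] [ 30.1  33.3 -42.5 105.9  28.1  51.9 -10.2] [-1.8 -1.3  1.1 -0.4 -1.9 -0.6 -9.2]
{'org': array([ 0.4322, -0.1695]), 'yaw': 40.8, 'L': np.float64(0.033), 'W': np.float64(0.017), 'A': 2.6, 'ce': array([ 0.3992, -0.198 ])}
{'org': array([0.6654, 0.0443]), 'yaw': 135.6, 'L': np.float64(0.045), 'W': np.float64(0.031), 'A': 4.7, 'ce': array([0.6917, 0.0186])}
{'org': array([0.5144, 0.0427]), 'yaw': 105.5, 'L': np.float64(0.168), 'W': np.float64(0.056), 'A': 57.8, 'ce': array([0.5204, 0.0212])}
```

View pics/w5.png

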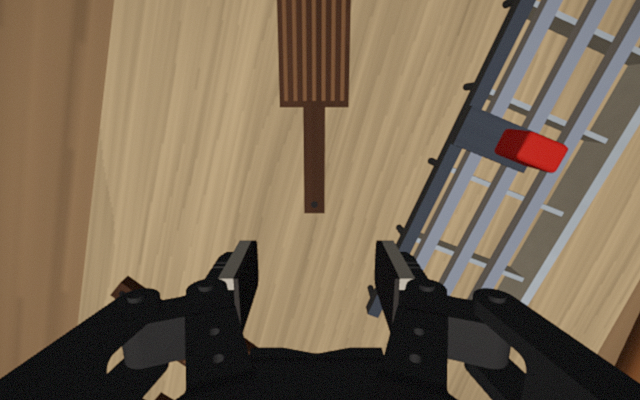

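```bash
python3 - <<'E'
from h import *
import pickle
c=pickle.load(open("w5.pkl","rb")); c4=pickle.load(open("w4.pkl","rb"))
for a,b in [((412.3,186.3),(314.5,212)),((331,216),(314,106)),((405.3,189),(314.5,204))]:
    print(*[np.round(q,4) for q in tri([c4,c],[a,b])], plane(c,b,.014)[0].round(4))
E
```

```text
[ 0.5481 -0.0808  0.0143] [0.0003 0.0003] [ 0.5481 -0.0807  0.014 ]
[0.5241 0.0047 0.0118] [0.0011 0.0011] [0.524  0.0058 0.014 ]
[ 0.5461 -0.0736  0.0149] [0.0002 0.0002] [ 0.5462 -0.0736  0.014 ]
```

```bash
python3 -m pendant '[[[0,0,0.002,-0.0025,0.0015,-0.04,0.6],[0,0,0,0,0,-0.045,0.6],[0,0,0,0,0,-0.04,0.6],[0,0,0,0,0,-0.02,0.6],[0,0,0,0,0,-0.008,0.6]]]';python3 -m pendant '[[[0,0,0,0,0,0,0.4],[0,0,0,0,0,0,0.1],[0,0,0,0,0,0,0],[0,0,0,0,0,0,0],[0,0,0,0,0,0,0]]]'
```

```text
clock: 8.6
position: [0.54, -0.0523, 0.0072]
tool_rot: [-179.9, -0.1, 105.3]
wrist_force: [-0.4, 0.4, 0.1]
grip_width: 0.599
clock: 9.1
position: [0.5414, -0.0529, 0.0106]
tool_rot: [179.9, 0.0, 105.4]
wrist_force: [-1.0, 1.2, 9.2]
grip_width: 0.175
```

```bash
python3 -m pendant '[[[0,0,0,0,0,0.01,0],[0,0,0,0,0,0.02,0],[0,0,0,0,0,0.02,0],[0,0,0,0,0,0,0]]]'
python3 - <<'E'
from h import *
import pickle
c,im=snap("wrist","w6"); pickle.dump(c,open("w6.pkl","wb"))
E
```

```text
clock: 9.5
position: [0.5419, -0.0532, 0.0623]
tool_rot: [179.8, 0.1, 105.4]
wrist_force: [-0.2, 0.3, -0.6]
grip_width: 0.176
```

View pics/w6.png

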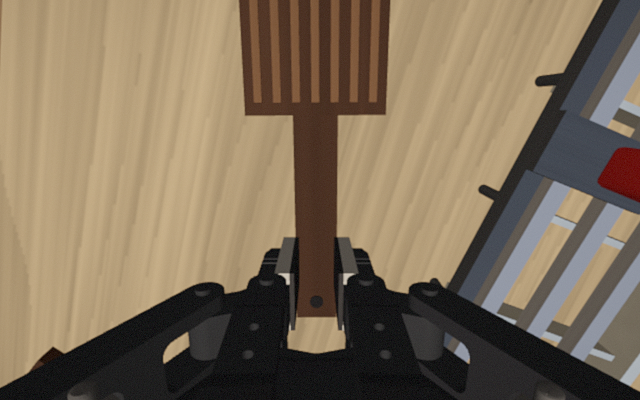

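```bash
python3 -m pendant '[[[0,0,-0.1387,-0.014,0.0067,0,0],[0,0,-0.1387,-0.014,0.0067,0,0],[0,0,-0.1387,-0.014,0.0067,0,0],[0,0,-0.1387,-0.014,0.0067,0,0],[0,0,-0.1387,-0.014,0.0067,0,0]]]';python3 -m pendant '[[[0,0,-0.1387,-0.014,0.0067,0,0],[0,0,-0.1387,-0.0124,0.0067,0,0],[0,0,-0.1387,0,0.0067,0,0],[0,0,-0.1387,0,0.0067,0,0],[0,0,-0.1387,0,0.0067,0,0]]]';python3 -m pendant '[[[0,0,-0.1387,0,0.0067,0,0],[0,0,-0.1387,0,0.0067,0,0],[0,0,-0.1387,0,0.0067,0,0],[0,0,-0.1387,0,0.0067,0,0],[0,0,0,0,0,0,0]]]'; python3 - <<'E'
from h import *
s=ctrl.get_state(); print(s['clock'],np.round(s['position'],4),np.round(s['tool_rot'],2),np.round(s['qpos'],1),np.round(s['qd'],1))
c,im=snap("wrist","w7");import pickle; pickle.dump(c,open("w7.pkl","wb"))
c,im=snap("top","t7")
for b in boards(c,im): print(b)
cv2.imwrite("pics/t7z.png",cv2.resize(im[110:310,150:500],None,fx=2.2,fy=2.2))
E
```

```text
clock: 10.05
position: [0.4697, -0.0193, 0.0591]
tool_rot: [-180.0, 0.0, 65.4]
wrist_force: [0.8, -0.0, -2.0]
grip_width: 0.18
clock: 10.55
position: [0.4439, 0.0143, 0.0591]
tool_rot: [180.0, 0.0, 25.7]
wrist_force: [-0.5, -0.0, -0.1]
grip_width: 0.176
clock: 11.05
position: [0.4439, 0.0417, 0.0591]
tool_rot: [180.0, 0.0, -5.9]
wrist_force: [-0.4, -1.0, -0.4]
grip_width: 0.176
11.05 [0.4439 0.0417 0.0591] [ 1.7999e+02  1.0000e-02 -5.8700e+00] [  -7.9   31.2   -6.6  125.1    8.4   24.1 -117. ] [ 2.5 -0.  -1.7  0.2  3.3  0.4  7.9]
{'org': array([ 0.48 , -0.369]), 'yaw': -22.6, 'L': np.float64(0.197), 'W': np.float64(0.054), 'A': 62.6, 'ce': array([ 0.4596, -0.3605])}
{'org': array([0.5229, 0.279 ]), 'yaw': 22.0, 'L': np.float64(0.193), 'W': np.float64(0.052), 'A': 59.0, 'ce': array([0.5041, 0.2714])}
{'org': array([ 0.5159, -0.2658]), 'yaw': -25.8, 'L': np.float64(0.195), 'W': np.float64(0.053), 'A': 60.0, 'ce': array([ 0.4969, -0.2567])}
{'org': array([0.6128, 0.0161]), 'yaw': -13.3, 'L': np.float64(0.095), 'W': np.float64(0.052), 'A': 34.8, 'ce': array([0.5722, 0.0256])}
```

View pics/w7.png

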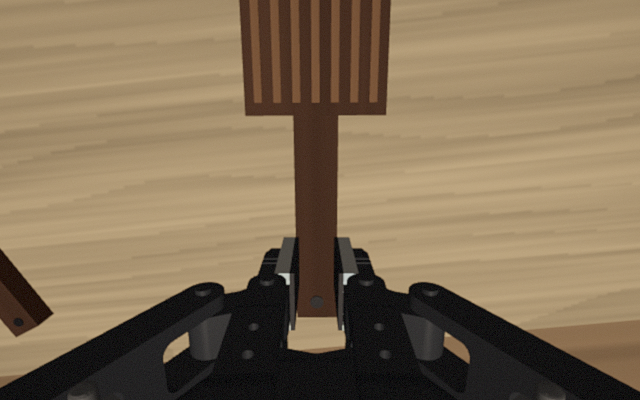

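View pics/t7z.png

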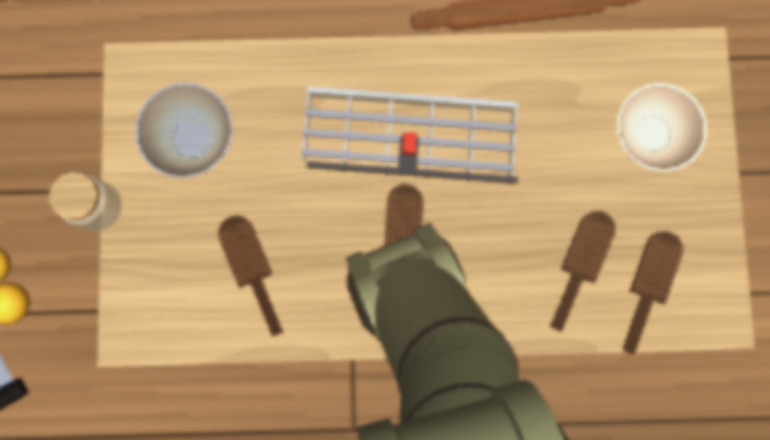

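```bash
python3 -m pendant '[[[0,0,0,0,0,-0.02,0],[0,0,0,0,0,-0.017,0],[0,0,0,0,0,-0.008,0],[0,0,0,0,0,0,0]]]'
```

```text
clock: 11.55
position: [0.4435, 0.0405, 0.0135]
tool_rot: [180.0, 0.1, -5.7]
wrist_force: [0.2, -0.6, -1.0]
grip_width: 0.178
```

```bash
python3 -m pendant '[[[0,0,-0.002,0.0149,-0.001,0,0],[0,0,0,0.0149,-0.0015,0,0],[0,0,0,0.0149,-0.0015,0,0],[0,0,0,0,0,0,0]]]'; python3 - <<'E'
from h import *
c,im=snap("scene","s8"); cv2.imwrite("pics/s8z.png",cv2.resize(im[120:280,150:460],None,fx=2.5,fy=2.5,interpolation=cv2.INTER_CUBIC))
E
```

```text
clock: 11.95
position: [0.4907, 0.0366, 0.015]
tool_rot: [-180.0, -0.1, -5.9]
wrist_force: [0.2, -0.6, -0.8]
grip_width: 0.185
```

View pics/s8z.png

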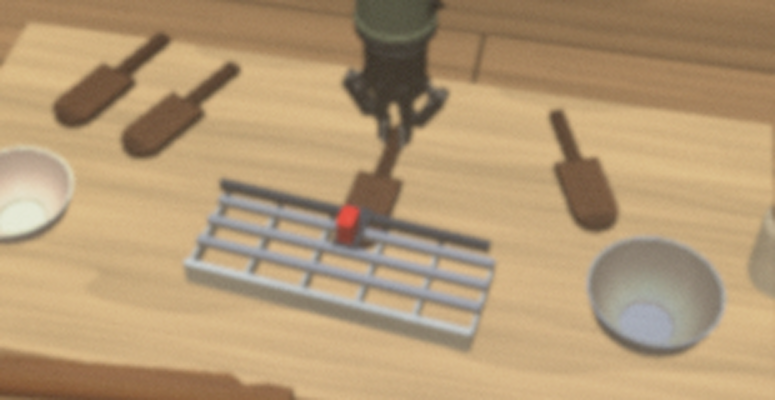

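```bash
python3 -m pendant '[[[0,0,0,0.0149,-0.0015,0,0],[0,0,0,0.0149,-0.0015,0,0],[0,0,0,0.0149,-0.0015,0,0],[0,0,0,0.0149,-0.0015,0,0],[0,0,0,0,0,0,0]]]'
```

```text
clock: 12.5
position: [0.5492, 0.0307, 0.0146]
tool_rot: [-180.0, -0.1, -5.9]
wrist_force: [0.5, 0.1, -0.6]
grip_width: 0.18
```

```bash
python3 -m pendant '[[[0,0,0,0.0149,-0.0015,0,0],[0,0,0,0.005,-0.0005,0,0],[0,0,0,0.005,-0.0005,0,0],[0,0,0,0,0,0,0]]]'; python3 - <<'E'
from h import *
c,im=snap("wrist","w9");import pickle; pickle.dump(c,open("w9.pkl","wb"))
E
```

```text
clock: 12.9
position: [0.5731, 0.0284, 0.0142]
tool_rot: [-180.0, 0.0, -5.9]
wrist_force: [0.2, -0.3, -0.9]
grip_width: 0.176
```

View pics/w9.png

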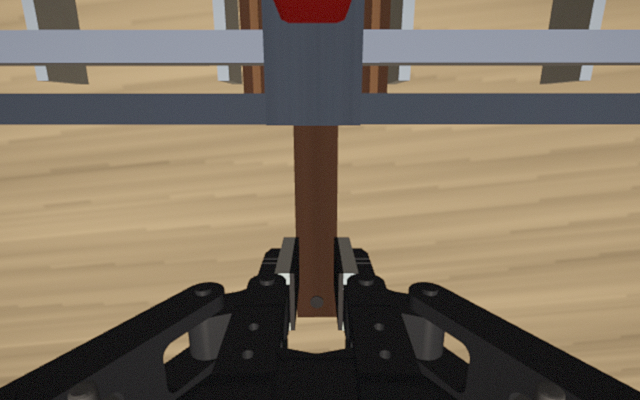

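```bash
python3 -m pendant '[[[0,0,0,0.004,-0.0004,-0.001,0],[0,0,0,0.004,-0.0004,-0.001,0],[0,0,0,0,0,0,0]]]'; python3 -m pendant '[[[0,0,0,0.003,-0.0003,0,0],[0,0,0,0,0,0,0]]]'
```

```text
clock: 13.25
position: [0.5817, 0.0276, 0.0121]
tool_rot: [-180.0, -0.0, -5.9]
wrist_force: [-0.5, -0.8, -1.3]
grip_width: 0.175
clock: 13.45
position: [0.583, 0.0273, 0.0117]
tool_rot: [180.0, 0.2, -5.9]
wrist_force: [-6.5, 0.9, -1.0]
grip_width: 0.176
```

```bash
python3 -m pendant '[[[0,0,0,0.003,-0.0003,0,0],[0,0,0,0.002,-0.0002,0,0],[0,0,0,0,0,0,0]]]'; python3 -m pendant '[[[0,0,0,-0.004,0.0004,0,0],[0,0,0,0,0,0,0.25],[0,0,0,0,0,0,0.45],[0,0,0,0,0,0,0.45],[0,0,0,0,0,0.03,0.45]]]'; python3 - <<'E'
from h import *
c,im=snap("wrist","w10");import pickle; pickle.dump(c,open("w10.pkl","wb"))
E
```

```text
clock: 13.75
position: [0.5833, 0.0269, 0.0107]
tool_rot: [179.9, 0.7, -5.9]
wrist_force: [-30.9, 2.7, 8.8]
grip_width: 0.179
clock: 14.25
position: [0.5837, 0.0271, 0.0399]
tool_rot: [179.9, 0.3, -5.9]
wrist_force: [0.4, -0.7, 1.0]
grip_width: 0.451
```

View pics/w10.png

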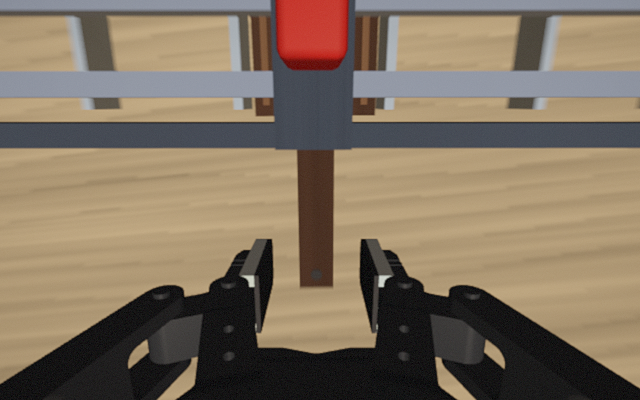

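```bash
python3 -m pendant '[[[0,0,0,-0.01,0,0.04,0.5],[0,0,-0.04,-0.02,-0.02,0.04,0.6],[0,0,-0.04,-0.02,-0.03,0.03,0.6],[0,0,-0.04,-0.02,-0.03,0.01,0.6],[0,0,-0.04,-0.02,-0.03,0,0.6]]]';python3 -m pendant '[[[0,0,-0.04,-0.02,-0.03,0,0.6],[0,0,-0.04,-0.02,-0.035,0,0.6],[0,0,-0.04,-0.02,-0.035,0,0.6],[0,0,-0.064,-0.02,-0.03,0,0.6],[0,0,0,0,0,0,0.6]]]'; python3 - <<'E'
from h import *
s=ctrl.get_state(); print(s['clock'],np.round(s['position'],4),np.round(s['tool_rot'],2),np.round(s['qpos'],1),np.round(s['qd'],1))
c,im=snap("wrist","w11");import pickle; pickle.dump(c,open("w11.pkl","wb"))
E
```

```text
clock: 14.8
position: [0.4957, -0.084, 0.1643]
tool_rot: [-180.0, -0.2, -15.2]
wrist_force: [1.1, -0.5, -0.5]
grip_width: 0.599
clock: 15.3
position: [0.4129, -0.2167, 0.1625]
tool_rot: [179.9, -0.0, -26.1]
wrist_force: [-0.5, 0.7, -0.4]
grip_width: 0.598
15.3 [ 0.4129 -0.2167  0.1625] [ 1.7991e+02 -3.0000e-02 -2.6090e+01] [ 22.4  21.4  -2.5 118.7   1.6  39.9 -97.3] [-3.3  0.7 -3.4 -1.3 -0.   0.1 -1.5]
```

View pics/w11.png

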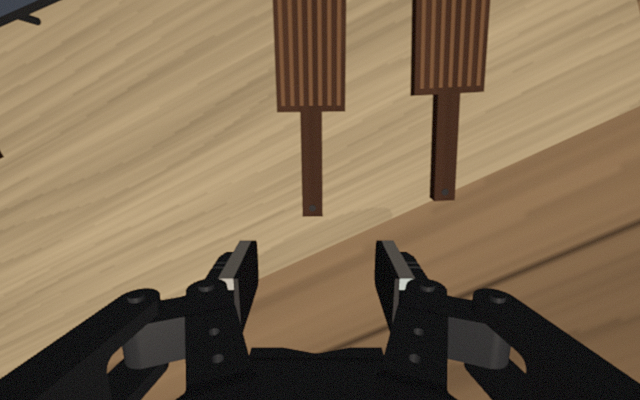

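```bash
cat > gp.py <<'E'
from h import *
import pickle,sys
def gp(f,end,jun,g=.028):
    c=pickle.load(open(f+".pkl","rb")); e=plane(c,end,.014)[0]; j=plane(c,jun,.014)[0]; u=(j-e)/np.linalg.norm(j-e)
    yaw=np.degrees(np.arctan2(u[1],u[0])); G=e+g*u
    s=ctrl.get_state(); print("len",np.linalg.norm(j-e).round(4),"yaw",yaw.round(2),"grasp",G.round(4),"delta",(G-np.array(s['position'])).round(4),"dyaw rad",np.radians(yaw-s['tool_rot'][2]).round(4))
E
python3 - <<'E'
from gp import *
im=cv2.imread("pics/w11.png")[80:230,240:500]; cv2.imwrite("pics/w11z.png",cv2.resize(im,None,fx=3,fy=3,interpolation=cv2.INTER_CUBIC))
gp("w11",(312.5,215),(311,110)); gp("w11",(444,199),(447,93))
E
```

```text
len 0.0898 yaw -25.49 grasp [ 0.4146 -0.2154  0.014 ] delta [ 1.000e-04 -7.000e-04 -1.486e-01] dyaw rad 0.0063
len 0.0887 yaw -22.2 grasp [ 0.3778 -0.3234  0.014 ] delta [-0.0366 -0.1087 -0.1486] dyaw rad 0.0637
```

View pics/w11z.png

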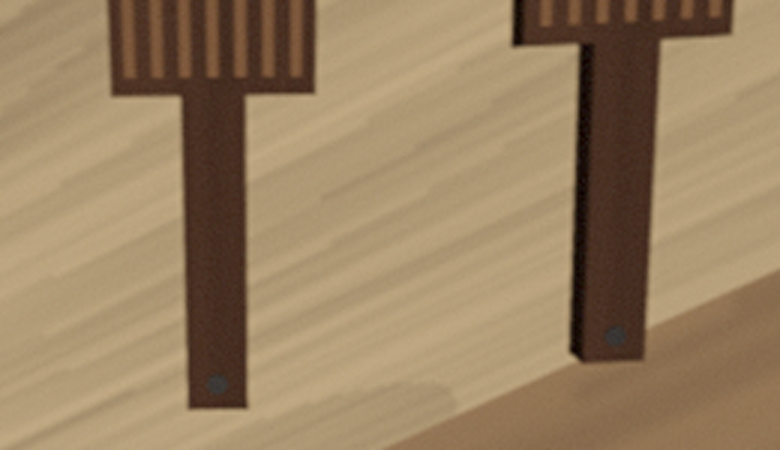

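```bash
python3 -m pendant '[[[0,0,0.006,0,-0.0005,-0.04,0.6],[0,0,0,0,0,-0.045,0.6],[0,0,0,0,0,-0.04,0.6],[0,0,0,0,0,-0.02,0.6],[0,0,0,0,0,-0.0065,0.6]]]';python3 -m pendant '[[[0,0,0,0,0,0,0.4],[0,0,0,0,0,0,0.1],[0,0,0,0,0,0,0],[0,0,0,0,0,0,0],[0,0,0,0,0,0,0]]]'
```

```text
clock: 15.85
position: [0.4151, -0.2121, 0.0088]
tool_rot: [-180.0, 0.1, -25.2]
wrist_force: [0.4, 0.7, 0.8]
grip_width: 0.599
clock: 16.35
position: [0.4162, -0.2134, 0.0121]
tool_rot: [-180.0, -0.1, -25.3]
wrist_force: [-0.8, 2.2, 6.8]
grip_width: 0.169
```

```bash
python3 -m pendant '[[[0,0,0,0,0,0.02,0],[0,0,0,0,0.01,0.02,0],[0,0,0.06,0.004,0.03,0,0],[0,0,0.06,0.004,0.03,0,0],[0,0,0.06,0.004,0.03,0,0]]]';python3 -m pendant '[[[0,0,0.06,0.004,0.03,0,0],[0,0,0.06,0.004,0.03,0,0],[0,0,0.04,0.003,0.029,0,0],[0,0,0,0,0,0,0],[0,0,0,0,0,0,0]]]'
python3 - <<'E'
from h import *
s=ctrl.get_state(); print(s['clock'],np.round(s['position'],4),np.round(s['tool_rot'],2))
c,im=snap("wrist","w12");import pickle; pickle.dump(c,open("w12.pkl","wb"))
E
```

```text
clock: 16.85
position: [0.4279, -0.1124, 0.052]
tool_rot: [-180.0, -0.1, -14.9]
wrist_force: [0.5, -0.2, -2.1]
grip_width: 0.167
clock: 17.35
position: [0.4387, -0.024, 0.0515]
tool_rot: [-180.0, -0.1, -5.7]
wrist_force: [-0.3, -2.0, -1.4]
grip_width: 0.168
17.35 [ 0.4387 -0.024   0.0515] [-1.80e+02 -8.00e-02 -5.74e+00]
```

View pics/w12.png

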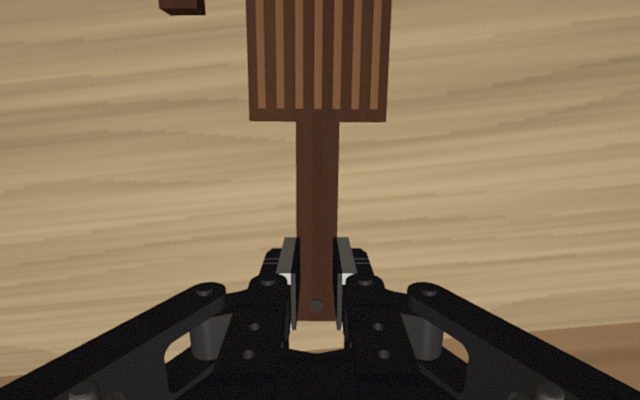

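```bash
cat > held.py <<'E'
from h import *
import pickle
def held(f,z):
    c=pickle.load(open(f"{f}.pkl","rb")); im=cv2.imread(f"pics/{f}.png"); m=dark(im)
    rows=[]
    for v in range(4,112,4):
        # contiguous run around col 317
        r=m[v]>0; l=317; 
        while l>0 and (r[l-1] or r[l-3]): l-=1
        q=317
        while q<639 and (r[q+1] or r[min(q+3,639)]): q+=1
        rows.append((v,l,q))
    rows=np.array(rows,float); rows=rows[(rows[:,2]-rows[:,1]>100)&(rows[:,2]-rows[:,1]<200)]
    P=plane(c,np.c_[(rows[:,1]+rows[:,2])/2,rows[:,0]],z); W=plane(c,rows[:,[1,0]],z)-plane(c,rows[:,[2,0]],z)
    k=np.polyfit(P[:,0],P[:,1],1); print(len(rows),"axis yaw",np.degrees(np.arctan(k[0])).round(2),"width",np.linalg.norm(W,axis=1).mean().round(4),"pt",P.mean(0).round(4)); return P.mean(0),k
E
python3 - <<'E'
from held import *
held("w7",.0591+.002); held("w12",.0515+.002)
E
```

```text
25 axis yaw -5.63 width 0.0549 pt [0.528  0.032  0.0611]
27 axis yaw -6.19 width 0.0532 pt [ 0.5215 -0.0345  0.0535]
```

```bash
python3 -m pendant '[[[0,0,0.005,0,0.0005,-0.02,0],[0,0,0,0,0,-0.013,0],[0,0,0,0,0,-0.004,0],[0,0,0,0,0,0,0]]]'; python3 -m pendant '[[[0,0,0,0.0149,-0.0015,0,0],[0,0,0,0.0149,-0.0015,0,0],[0,0,0,0.0149,-0.0015,0,0],[0,0,0,0,0,0,0]]]'
```

```text
clock: 17.8
position: [0.4381, -0.0246, 0.0137]
tool_rot: [180.0, 0.0, -5.6]
wrist_force: [-0.7, 0.1, -0.5]
grip_width: 0.167
clock: 18.2
position: [0.485, -0.0289, 0.0146]
tool_rot: [-180.0, -0.2, -5.6]
wrist_force: [-0.3, 0.0, -0.5]
grip_width: 0.164
```

```bash
python3 -m pendant '[[[0,0,0,0.0149,-0.0015,0,0],[0,0,0,0.0149,-0.0015,0,0],[0,0,0,0.0149,-0.0015,0,0],[0,0,0,0.0149,-0.0015,0,0],[0,0,0,0,0,0,0]]]'; python3 - <<'E'
from h import *
c,im=snap("wrist","w13")
E
```

```text
clock: 18.7
position: [0.5437, -0.0347, 0.0143]
tool_rot: [-180.0, -0.1, -5.6]
wrist_force: [0.8, 0.6, -1.0]
grip_width: 0.166
```

View pics/w13.png

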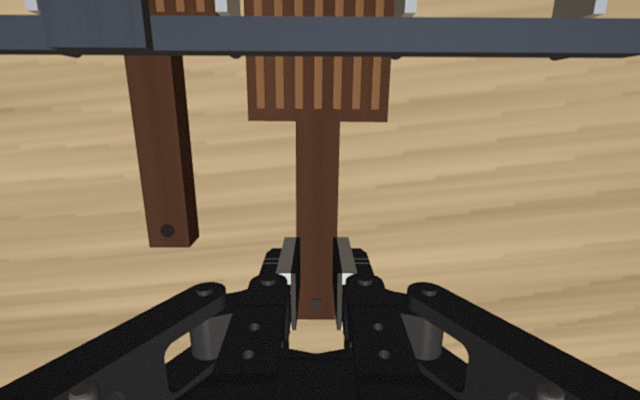

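```bash
python3 -m pendant '[[[0,0,0,0.013,-0.0007,0,0],[0,0,0,0.01,-0.001,-0.001,0],[0,0,0,0.005,-0.0005,-0.001,0],[0,0,0,0,0,0,0]]]'; python3 -m pendant '[[[0,0,0,0.004,-0.0004,0,0],[0,0,0,0.003,-0.0003,0,0],[0,0,0,0,0,0,0]]]'
```

```text
clock: 19.15
position: [0.5705, -0.0366, 0.0121]
tool_rot: [180.0, 0.0, -5.5]
wrist_force: [-1.7, 0.3, 10.0]
grip_width: 0.169
clock: 19.45
position: [0.577, -0.0372, 0.0121]
tool_rot: [180.0, 0.1, -5.5]
wrist_force: [-5.0, -0.7, 11.8]
grip_width: 0.168
```

```bash
python3 -m pendant '[[[0,0,0,0.002,-0.0002,0.001,0],[0,0,0,0.003,-0.0003,0,0],[0,0,0,0.002,-0.0002,0,0],[0,0,0,0,0,0,0]]]'
```

```text
clock: 19.85
position: [0.5791, -0.0376, 0.012]
tool_rot: [179.9, 0.6, -5.5]
wrist_force: [-30.4, 3.0, 24.3]
grip_width: 0.171
```

```bash
python3 -m pendant '[[[0,0,0,-0.004,0.0004,0.002,0],[0,0,0,0,0,0,0.25],[0,0,0,0,0,0,0.45],[0,0,0,0,0,0,0.45],[0,0,0,0,0,0.04,0.45]]]'; python3 -m pendant '[[[0,0,0,-0.02,0,0.04,0.5],[0,0,0,-0.02,0,0.04,0.5],[0,0,0,0,0,0,0.5]]]'; python3 - <<'E'
from h import *
c,im=snap("wrist","w14");import pickle; pickle.dump(c,open("w14.pkl","wb"))
c,im=snap("top","t14")
for b in boards(c,im): print(b)
E
```

```text
clock: 20.35
position: [0.5783, -0.0373, 0.0513]
tool_rot: [180.0, 0.4, -5.5]
wrist_force: [0.7, -0.2, 1.2]
grip_width: 0.454
clock: 20.65
position: [0.5411, -0.0378, 0.1393]
tool_rot: [-180.0, -0.3, -5.5]
wrist_force: [0.8, -0.0, -1.7]
grip_width: 0.499
{'org': array([ 0.48 , -0.369]), 'yaw': -22.6, 'L': np.float64(0.197), 'W': np.float64(0.054), 'A': 62.6, 'ce': array([ 0.4596, -0.3605])}
{'org': array([0.5228, 0.2792]), 'yaw': 22.1, 'L': np.float64(0.193), 'W': np.float64(0.052), 'A': 57.9, 'ce': array([0.5039, 0.2715])}
{'org': array([0.5466, 0.0255]), 'yaw': 175.4, 'L': np.float64(0.078), 'W': np.float64(0.017), 'A': 8.3, 'ce': array([0.5885, 0.0221])}
```

View pics/w14.png

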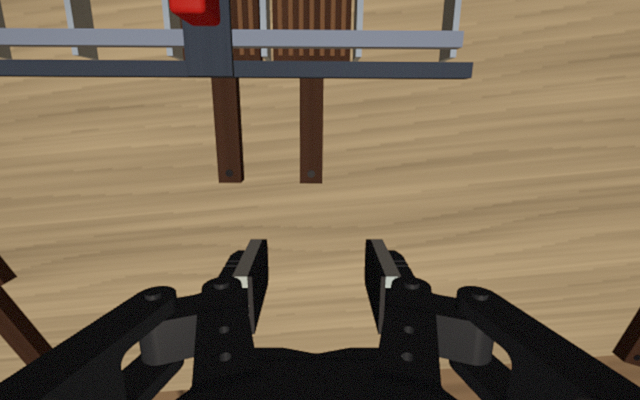

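```bash
python3 -m pendant '[[[0,0,-0.03,-0.018,-0.025,0.01,0.6],[0,0,-0.03,-0.018,-0.032,0.01,0.6],[0,0,-0.03,-0.018,-0.032,0,0.6],[0,0,-0.03,-0.018,-0.032,0,0.6],[0,0,-0.03,-0.018,-0.032,0,0.6]]]';python3 -m pendant '[[[0,0,-0.03,-0.018,-0.032,0,0.6],[0,0,-0.03,-0.018,-0.032,0,0.6],[0,0,-0.04,-0.018,-0.032,0,0.6],[0,0,-0.04,-0.018,-0.034,0,0.6],[0,0,0,0,0,0,0.6]]]'; python3 - <<'E'
from h import *
s=ctrl.get_state(); print(s['clock'],np.round(s['position'],4),np.round(s['tool_rot'],2),np.round(s['qpos'],1),np.round(s['qd'],1))
c,im=snap("wrist","w15");import pickle; pickle.dump(c,open("w15.pkl","wb"))
E
```

```text
clock: 21.25
position: [0.4498, -0.1916, 0.1536]
tool_rot: [-180.0, 0.1, -14.2]
wrist_force: [0.0, -0.5, 0.3]
grip_width: 0.6
clock: 21.75
position: [0.3758, -0.3247, 0.1535]
tool_rot: [179.9, 0.1, -22.5]
wrist_force: [0.2, 0.9, -0.5]
grip_width: 0.601
21.75 [ 0.3758 -0.3247  0.1535] [ 1.7991e+02  1.0000e-01 -2.2550e+01] [ 34.   24.6  -0.2 115.    0.3  40.5 -78.9] [-3.6 -0.3 -3.3  0.9 -0.  -0.3 -2.6]
```

View pics/w15.png

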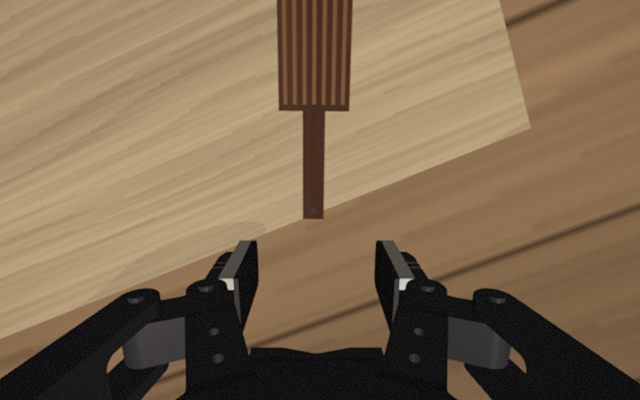

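```bash
python3 - <<'E'
from gp import *
gp("w15",(313.5,218),(314,109.5))
E
```

```text
len 0.0902 yaw -22.93 grasp [ 0.3766 -0.3244  0.014 ] delta [-0.0006 -0.002  -0.1395] dyaw rad -0.0101
```

```bash
python3 -m pendant '[[[0,0,-0.008,-0.0006,-0.002,-0.04,0.6],[0,0,0,0,0,-0.045,0.6],[0,0,0,0,0,-0.035,0.6],[0,0,0,0,0,-0.017,0.6],[0,0,0,0,0,-0.007,0.6]]]';python3 -m pendant '[[[0,0,0,0,0,0,0.4],[0,0,0,0,0,0,0.1],[0,0,0,0,0,0,0],[0,0,0,0,0,0,0],[0,0,0,0,0,0,0]]]'
```

```text
clock: 22.3
position: [0.3776, -0.321, 0.0081]
tool_rot: [-179.9, 0.2, -22.5]
wrist_force: [0.5, 0.0, 0.1]
grip_width: 0.599
clock: 22.8
position: [0.3786, -0.3228, 0.0117]
tool_rot: [180.0, -0.1, -22.6]
wrist_force: [-0.0, 1.6, 9.0]
grip_width: 0.177
```

```bash
python3 -m pendant '[[[0,0,0,0,0,0.02,0],[0,0,0,0.003,0.01,0.02,0],[0,0,0.04,0.007,0.03,0,0],[0,0,0.04,0.007,0.03,0,0],[0,0,0.04,0.007,0.03,0,0]]]';python3 -m pendant '[[[0,0,0.045,0.007,0.03,0,0],[0,0,0.045,0.007,0.03,0,0],[0,0,0.045,0.007,0.03,0,0],[0,0,0.04,0.007,0.029,0,0],[0,0,0,0.0036,0.0138,0,0]]]'
python3 -m pendant '[[[0,0,0,0,0,0,0]]]'
python3 - <<'E'
from held import *
s=ctrl.get_state(); print(s['clock'],np.round(s['position'],4),np.round(s['tool_rot'],2))
c,im=snap("wrist","w16"); pickle.dump(c,open("w16.pkl","wb")); held("w16",.0465)
E
```

```text
clock: 23.3
position: [0.4024, -0.2216, 0.0514]
tool_rot: [180.0, -0.1, -15.6]
wrist_force: [0.6, 1.0, -1.2]
grip_width: 0.172
clock: 23.8
position: [0.4344, -0.0872, 0.0512]
tool_rot: [-180.0, -0.1, -5.4]
wrist_force: [-0.5, -1.1, -1.4]
grip_width: 0.17
clock: 23.9
position: [0.4344, -0.0877, 0.0512]
tool_rot: [-180.0, -0.1, -5.5]
wrist_force: [0.6, -0.4, -1.2]
grip_width: 0.169
23.9 [ 0.4344 -0.0877  0.0512] [-1.7996e+02 -6.0000e-02 -5.4800e+00]
27 axis yaw -5.94 width 0.0563 pt [ 0.5181 -0.098   0.0465]
```

View pics/w16.png

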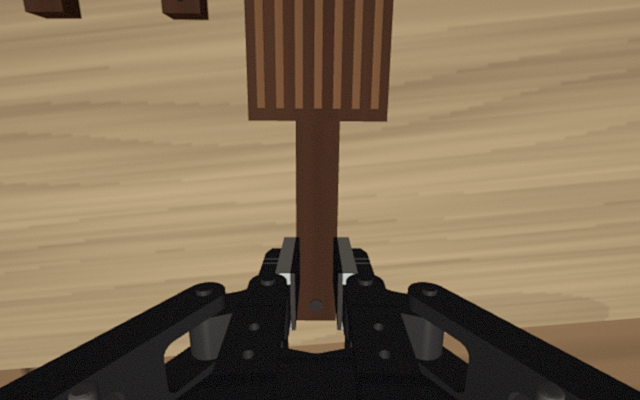

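```bash
python3 -m pendant '[[[0,0,0,0,-0.001,-0.02,0],[0,0,0,0,0,-0.013,0],[0,0,0,0,0,-0.003,0],[0,0,0,0,0,0,0]]]'; python3 -m pendant '[[[0,0,0,0.0149,-0.0015,0,0],[0,0,0,0.0149,-0.0015,0,0],[0,0,0,0.0149,-0.0015,0,0],[0,0,0,0,0,0,0]]]'
```

```text
clock: 24.35
position: [0.4332, -0.0915, 0.0147]
tool_rot: [180.0, 0.0, -5.7]
wrist_force: [0.1, 1.0, -0.4]
grip_width: 0.17
clock: 24.75
position: [0.4802, -0.0957, 0.0156]
tool_rot: [-180.0, -0.2, -5.7]
wrist_force: [0.2, -0.0, -0.9]
grip_width: 0.168
```

```bash
python3 -m pendant '[[[0,0,0.003,0.0149,-0.0007,0,0],[0,0,0,0.0149,-0.0013,0,0],[0,0,0,0.0149,-0.0015,0,0],[0,0,0,0.0149,-0.0015,0,0],[0,0,0,0,0,0,0]]]'; python3 - <<'E'
from h import *
c,im=snap("wrist","w17")
E
```

```text
clock: 25.25
position: [0.539, -0.1006, 0.0153]
tool_rot: [180.0, -0.1, -5.5]
wrist_force: [-0.3, 0.0, -1.0]
grip_width: 0.169
```

View pics/w17.png

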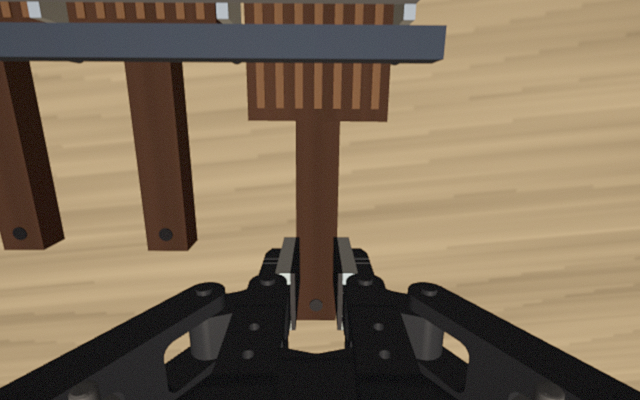

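```bash
python3 -m pendant '[[[0,0,0,0.013,-0.0013,0,0],[0,0,0,0.01,-0.001,-0.001,0],[0,0,0,0.005,-0.0005,0,0],[0,0,0,0,0,0,0]]]'; python3 -m pendant '[[[0,0,0,0.004,-0.0004,0,0],[0,0,0,0.003,-0.0003,0,0],[0,0,0,0,0,0,0]]]'
```

```text
clock: 25.7
position: [0.566, -0.103, 0.0137]
tool_rot: [-180.0, -0.0, -5.5]
wrist_force: [-0.4, -0.3, -0.3]
grip_width: 0.167
clock: 26.0
position: [0.5718, -0.1036, 0.0133]
tool_rot: [180.0, 0.1, -5.5]
wrist_force: [-4.3, -0.2, 0.4]
grip_width: 0.176
```

```bash
python3 -m pendant '[[[0,0,0,0.003,-0.0003,0,0],[0,0,0,0.003,-0.0003,0,0],[0,0,0,0,0,0,0]]]'
```

```text
clock: 26.3
position: [0.5723, -0.1039, 0.0118]
tool_rot: [180.0, 0.8, -5.5]
wrist_force: [-29.8, 3.7, 5.0]
grip_width: 0.173
```

```bash
python3 -m pendant '[[[0,0,0,-0.004,0.0004,0.002,0],[0,0,0,0,0,0,0.25],[0,0,0,0,0,0,0.45],[0,0,0,0,0,0,0.45],[0,0,0,0,0,0.04,0.45]]]'; python3 -m pendant '[[[0,0,0,-0.01,0,0.04,0.5],[0,0,0,-0.02,0,0.04,0.5],[0,0,0.04,-0.02,0.02,0.02,0.6],[0,0,0.04,-0.015,0.035,0,0.6],[0,0,0.04,-0.015,0.035,0,0.6]]]'; python3 -m pendant '[[[0,0,0.05,-0.015,0.035,0,0.6],[0,0,0.05,-0.015,0.035,0,0.6],[0,0,0.05,-0.015,0.035,0,0.6],[0,0,0.05,-0.01,0.035,0,0.6],[0,0,0.05,-0.01,0.035,0,0.6]]]';  python3 -m pendant '[[[0,0,0.05,-0.006,0.035,0,0.6],[0,0,0.06,-0.006,0.035,0,0.6],[0,0,0,0,0,0,0.6]]]'; python3 - <<'E'
from h import *
s=ctrl.get_state(); print(s['clock'],np.round(s['position'],4),np.round(s['tool_rot'],2),np.round(s['qpos'],1),np.round(s['qd'],1))
c,im=snap("wrist","w18");import pickle; pickle.dump(c,open("w18.pkl","wb"))
c,im=snap("top","t18")
for b in boards(c,im): print(b)
E
```

```text
clock: 26.8
position: [0.5727, -0.1034, 0.0524]
tool_rot: [-180.0, 0.4, -5.5]
wrist_force: [-0.7, -0.2, 0.8]
grip_width: 0.453
clock: 27.3
position: [0.4948, -0.0133, 0.1567]
tool_rot: [-180.0, -0.1, 1.4]
wrist_force: [1.2, 1.4, -0.5]
grip_width: 0.599
clock: 27.8
position: [0.4296, 0.1626, 0.156]
tool_rot: [-180.0, -0.1, 15.8]
wrist_force: [0.4, 0.7, -0.8]
grip_width: 0.599
clock: 28.1
position: [0.4171, 0.2358, 0.156]
tool_rot: [-179.9, -0.1, 22.4]
wrist_force: [1.0, -1.2, 0.3]
grip_width: 0.602
28.1 [0.4171 0.2358 0.156 ] [-1.7988e+02 -9.0000e-02  2.2430e+01] [ -26.5   23.3  -12.8  116.9    7.6   40.4 -111.6] [ 3.2 -0.8  3.2  2.3 -0.2 -0.1  1.3]
{'org': array([0.5656, 0.3031]), 'yaw': 44.2, 'L': np.float64(0.096), 'W': np.float64(0.044), 'A': 23.4, 'ce': array([0.5418, 0.28  ])}
{'org': array([ 0.533 , -0.1034]), 'yaw': 174.8, 'L': np.float64(0.077), 'W': np.float64(0.015), 'A': 8.8, 'ce': array([ 0.5769, -0.1073])}
{'org': array([ 0.6311, -0.0467]), 'yaw': -6.3, 'L': np.float64(0.078), 'W': np.float64(0.014), 'A': 8.3, 'ce': array([ 0.587 , -0.0418])}
{'org': array([0.5468, 0.0269]), 'yaw': 174.4, 'L': np.float64(0.078), 'W': np.float64(0.014), 'A': 7.7, 'ce': array([0.5903, 0.0226])}
```

View pics/w18.png

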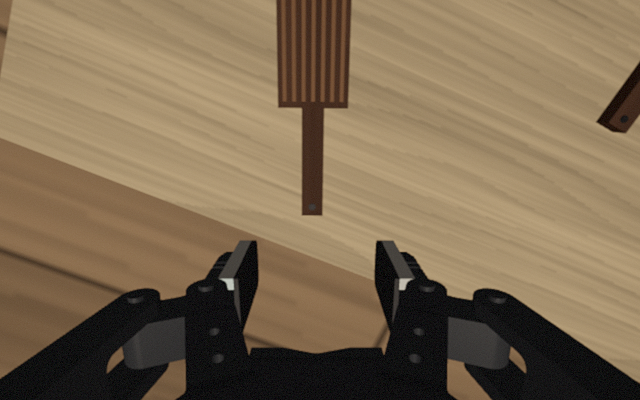

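View pics/t18.png

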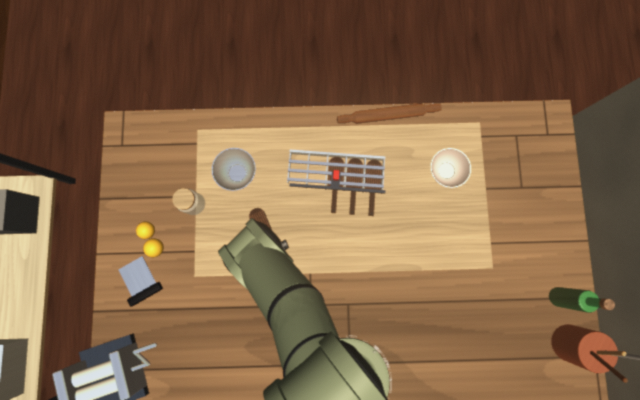

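```bash
python3 - <<'E'
from gp import *
gp("w18",(312.5,215),(313,107))
E
```

```text
len 0.0901 yaw 21.99 grasp [0.4182 0.2382 0.014 ] delta [ 0.0003  0.0067 -0.1417] dyaw rad -0.0011
```

```bash
python3 -m pendant '[[[0,0,0,0.0003,0.006,-0.04,0.6],[0,0,0,0,0,-0.045,0.6],[0,0,0,0,0,-0.037,0.6],[0,0,0,0,0,-0.017,0.6],[0,0,0,0,0,-0.006,0.6]]]'; python3 -m pendant '[[[0,0,0,0,0,0,0.6]]]'
```

```text
clock: 28.7
position: [0.4178, 0.2355, 0.0091]
tool_rot: [179.9, 0.1, 21.9]
wrist_force: [-0.7, 0.3, 0.6]
grip_width: 0.602
clock: 28.8
position: [0.4184, 0.2363, 0.0105]
tool_rot: [180.0, 0.0, 21.9]
wrist_force: [-0.1, 0.3, 0.8]
grip_width: 0.599
```

```bash
python3 -m pendant '[[[0,0,0,-0.0005,0.0015,0,0.4],[0,0,0,0,0,0,0.1],[0,0,0,0,0,0,0],[0,0,0,0,0,0,0],[0,0,0,0,0,0,0]]]'
```

```text
clock: 29.3
position: [0.4183, 0.2389, 0.0119]
tool_rot: [-180.0, -0.1, 22.0]
wrist_force: [-1.9, -1.1, 13.4]
grip_width: 0.17
```

```bash
python3 -m pendant '[[[0,0,0,0,0,0.02,0],[0,0,0,0,0,0.02,0],[0,0,-0.08,0.005,-0.02,0,0],[0,0,-0.08,0.005,-0.022,0,0],[0,0,-0.08,0.006,-0.022,0,0]]]';python3 -m pendant '[[[0,0,-0.08,0.006,-0.022,0,0],[0,0,-0.08,0.006,-0.022,0,0],[0,0,-0.083,0.006,-0.022,0,0],[0,0,0,0,0,0,0],[0,0,0,0,0,0,0]]]'
python3 -m pendant '[[[0,0,0,0,0,0,0]]]'
python3 - <<'E'
from held import *
s=ctrl.get_state(); print(s['clock'],np.round(s['position'],4),np.round(s['tool_rot'],2))
c,im=snap("wrist","w19"); pickle.dump(c,open("w19.pkl","wb")); held("w19",.0465)
E
```

```text
clock: 29.8
position: [0.4339, 0.1732, 0.0511]
tool_rot: [180.0, -0.0, 8.0]
wrist_force: [0.1, 0.5, -1.6]
grip_width: 0.169
clock: 30.3
position: [0.4517, 0.108, 0.0508]
tool_rot: [180.0, -0.0, -5.8]
wrist_force: [-0.2, 0.2, -1.8]
grip_width: 0.163
clock: 30.4
position: [0.4516, 0.1091, 0.0508]
tool_rot: [-180.0, -0.0, -5.6]
wrist_force: [0.2, 0.3, -1.2]
grip_width: 0.167
30.4 [0.4516 0.1091 0.0508] [-1.7998e+02 -1.0000e-02 -5.6200e+00]
24 axis yaw -7.82 width 0.0543 pt [0.537  0.1002 0.0465]
```

View pics/w19.png

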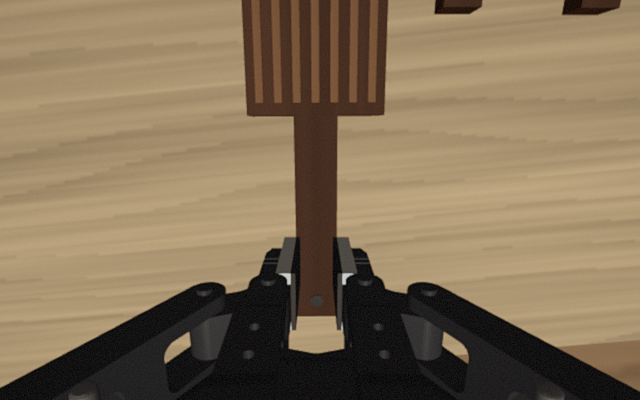

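```bash
python3 -m pendant '[[[0,0,-0.007,0,-0.0018,-0.02,0],[0,0,0,0,0,-0.013,0],[0,0,0,0,0,-0.003,0],[0,0,0,0,0,0,0]]]'; python3 -m pendant '[[[0,0,0,0.0149,-0.0015,0,0],[0,0,0,0.0149,-0.0015,0,0],[0,0,0,0.0149,-0.0015,0,0],[0,0,0,0,0,0,0]]]'
```

```text
clock: 30.85
position: [0.4513, 0.1071, 0.0143]
tool_rot: [180.0, 0.1, -6.0]
wrist_force: [0.1, -0.3, 0.3]
grip_width: 0.17
clock: 31.25
position: [0.4983, 0.1023, 0.0154]
tool_rot: [-180.0, -0.1, -6.1]
wrist_force: [0.6, 0.3, 0.1]
grip_width: 0.17
```

```bash
python3 -m pendant '[[[0,0,0.003,0.0149,-0.0015,0,0],[0,0,0,0.0149,-0.0015,0,0],[0,0,0,0.0149,-0.0015,0,0],[0,0,0,0.0149,-0.0015,0,0],[0,0,0,0,0,0,0]]]'; python3 - <<'E'
from h import *
c,im=snap("wrist","w20")
E
```

```text
clock: 31.75
position: [0.5571, 0.0962, 0.0152]
tool_rot: [-180.0, -0.1, -5.9]
wrist_force: [0.2, -0.3, -1.3]
grip_width: 0.167
```

View pics/w20.png

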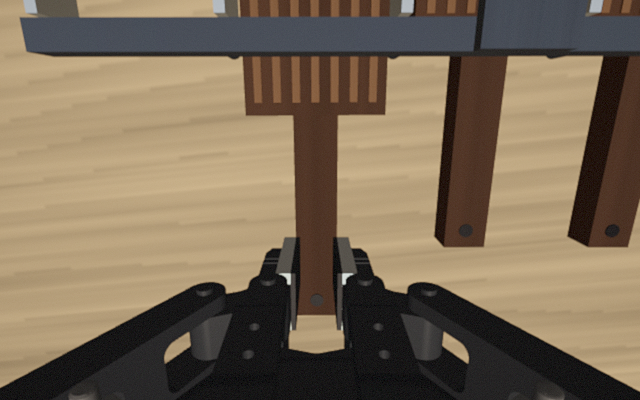

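```bash
python3 -m pendant '[[[0,0,0,0.013,-0.0013,0,0],[0,0,0,0.01,-0.001,-0.001,0],[0,0,0,0.005,-0.0005,0,0],[0,0,0,0,0,0,0]]]'; python3 -m pendant '[[[0,0,0,0.004,-0.0004,0,0],[0,0,0,0.003,-0.0003,0,0],[0,0,0,0,0,0,0]]]'
```

```text
clock: 32.2
position: [0.5841, 0.0935, 0.0136]
tool_rot: [-180.0, -0.0, -5.9]
wrist_force: [0.6, 0.1, -1.2]
grip_width: 0.167
clock: 32.5
position: [0.5897, 0.0928, 0.0133]
tool_rot: [180.0, 0.2, -5.9]
wrist_force: [-4.9, 0.5, 0.3]
grip_width: 0.172
```

```bash
python3 -m pendant '[[[0,0,0,0.003,-0.0003,0,0],[0,0,0,0.003,-0.0003,0,0],[0,0,0,0,0,0,0]]]'
```

```text
clock: 32.8
position: [0.5902, 0.0925, 0.0121]
tool_rot: [179.8, 0.8, -5.8]
wrist_force: [-33.6, 3.3, 12.9]
grip_width: 0.165
```

```bash
python3 -m pendant '[[[0,0,0,-0.004,0.0004,0.002,0],[0,0,0,0,0,0,0.25],[0,0,0,0,0,0,0.45],[0,0,0,0,0,0,0.45],[0,0,0,0,0,0.04,0.45]]]'; python3 -m pendant '[[[0,0,0,-0.01,0,0.04,0.5],[0,0,0,-0.02,-0.01,0.04,0.5],[0,0,0,-0.02,-0.03,0.03,0.5],[0,0,0,-0.01,-0.03,0.02,0.5],[0,0,0,0,0,0,0.5]]]'; python3 - <<'E'
from h import *
s=ctrl.get_state(); print(s['clock'],np.round(s['position'],4),np.round(s['tool_rot'],2))
c,im=snap("wrist","w21");import pickle; pickle.dump(c,open("w21.pkl","wb"))
c,im=snap("top","t21"); cv2.imwrite("pics/t21z.png",cv2.resize(im[110:310,150:500],None,fx=2.2,fy=2.2))
E
```

```text
clock: 33.3
position: [0.5906, 0.0922, 0.0523]
tool_rot: [179.9, 0.4, -5.9]
wrist_force: [-0.5, 0.2, 0.3]
grip_width: 0.449
clock: 33.8
position: [0.5333, 0.0185, 0.1888]
tool_rot: [180.0, -0.2, -6.2]
wrist_force: [-0.1, 0.1, -0.8]
grip_width: 0.507
33.8 [0.5333 0.0185 0.1888] [179.95  -0.25  -6.17]
```

View pics/w21.png

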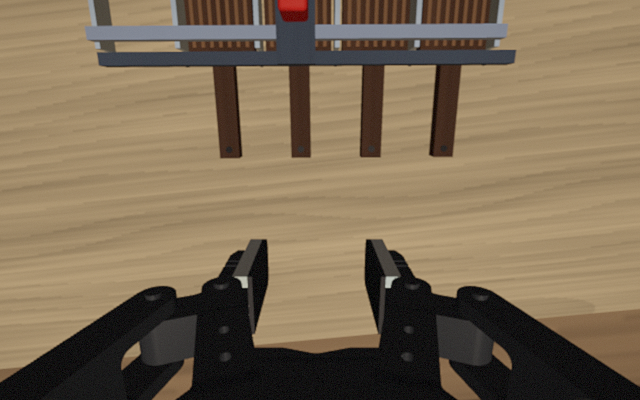

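View pics/t21z.png

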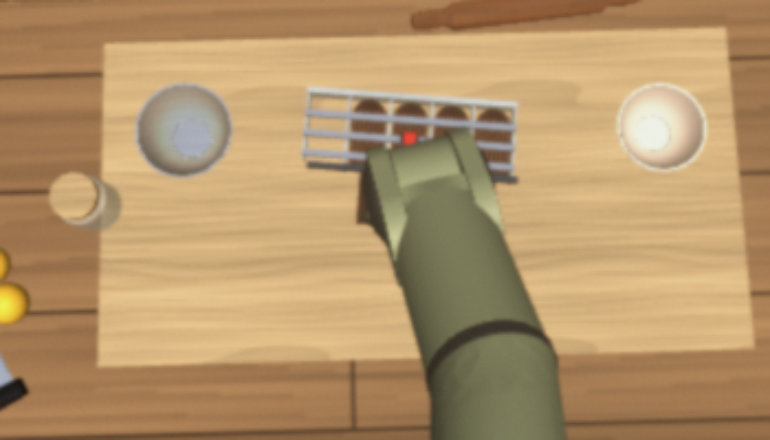

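```bash
python3 - <<'E'
from h import *
import pickle
c=pickle.load(open("w21.pkl","rb")); ex=np.array([.9948,-.1019]); ey=np.array([.1019,.9948]); O=np.array([.6317,.0222])
for uv in [(231,157),(301,157),(371,157),(444,156.5)]:
    p=plane(c,uv,.014)[0][:2]-O; print((p@ex).round(4),(p@ey).round(4))
E
```

```text
-0.0763 0.0629
-0.0767 -0.0015
-0.0771 -0.066
-0.0771 -0.1332
```

```bash
python3 -m pendant '[[[0,0,0.004,0.04,0,-0.01,0.6],[0,0,0.004,0.04,0,-0.01,0.6],[0,0,0,0.04,0,-0.01,0.6],[0,0,0,0.025,0,-0.01,0.6],[0,0,0,0,0,-0.02,0.6]]]'; python3 -m pendant '[[[0,0,0,0,0,0,0.6]]]'
```

```text
clock: 34.4
position: [0.6809, 0.024, 0.1243]
tool_rot: [-179.9, -0.1, -5.4]
wrist_force: [-0.4, 0.0, -0.4]
grip_width: 0.599
clock: 34.5
position: [0.6766, 0.0238, 0.1217]
tool_rot: [180.0, 0.3, -5.4]
wrist_force: [-0.3, 0.4, -0.8]
grip_width: 0.604
```

```bash
python3 -m pendant '[[[0,0,-0.006,0.001,-0.005,-0.025,0.6],[0,0,0,0,0,-0.025,0.6],[0,0,0,0,0,-0.01,0.6],[0,0,0,0,0,0,0.6]]]'; python3 -m pendant '[[[0,0,0,0,0,0,0.4],[0,0,0,0,0,0,0.1],[0,0,0,0,0,0,0],[0,0,0,0,0,0,0],[0,0,0,0,0,0,0]]]'
```

```text
clock: 34.9
position: [0.6782, 0.0182, 0.0649]
tool_rot: [180.0, 0.1, -5.7]
wrist_force: [-0.3, 0.1, -0.2]
grip_width: 0.596
clock: 35.4
position: [0.6798, 0.0184, 0.0674]
tool_rot: [-179.9, -0.1, -5.8]
wrist_force: [-1.5, 3.4, 7.6]
grip_width: 0.213
```

Now slide the bar shut, 16 mm along rack +y.

```bash
python3 -m pendant '[[[0,0,0,0.0003,0.003,0,0],[0,0,0,0.0003,0.003,0,0],[0,0,0,0.0003,0.003,0,0],[0,0,0,0.0003,0.003,0,0],[0,0,0,0,0,0,0]]]'
```

```text
clock: 35.9
position: [0.6809, 0.0296, 0.0674]
tool_rot: [180.0, -0.1, -5.8]
wrist_force: [-1.8, -1.0, 8.3]
grip_width: 0.214
```

```bash
python3 -m pendant '[[[0,0,0,0.0003,0.003,0,0],[0,0,0,0.0003,0.003,0,0],[0,0,0,0.0002,0.002,0,0],[0,0,0,0,0,0,0]]]'
```

```text
clock: 36.3
position: [0.6814, 0.0345, 0.0674]
tool_rot: [179.8, -0.1, -5.9]
wrist_force: [-5.2, -13.4, 10.0]
grip_width: 0.215
```

```bash
python3 -m pendant '[[[0,0,0,0.0003,0.003,0,0],[0,0,0,0,0.002,0,0],[0,0,0,0,0,0,0]]]'; python3 -m pendant '[[[0,0,0,-0.0005,-0.005,0,0],[0,0,0,0,0,0,0.3],[0,0,0,0,0,0,0.5],[0,0,0,0,0,0,0.5],[0,0,0,0,0,0.03,0.6]]]'; python3 -m pendant '[[[0,0,0,-0.02,0,0.04,0.6],[0,0,0,-0.04,0,0.04,0.6],[0,0,0,-0.045,0,0.02,0.6],[0,0,0,-0.04,0,0,0.6],[0,0,0,0,0,0,0.6]]]';  python3 - <<'E'
from h import *
s=ctrl.get_state(); print(s['clock'],np.round(s['position'],4),np.round(s['tool_rot'],2))
c,im=snap("wrist","w22");import pickle; pickle.dump(c,open("w22.pkl","wb"))
E
```

```text
clock: 36.6
position: [0.6815, 0.0348, 0.0674]
tool_rot: [179.5, -0.1, -6.1]
wrist_force: [-6.5, -32.8, 13.2]
grip_width: 0.214
clock: 37.1
position: [0.6787, 0.0382, 0.0927]
tool_rot: [180.0, 0.3, -5.7]
wrist_force: [-0.3, -0.5, 0.6]
grip_width: 0.599
clock: 37.6
position: [0.5365, 0.0379, 0.1921]
tool_rot: [180.0, 0.1, -5.7]
wrist_force: [0.5, 0.3, -0.4]
grip_width: 0.599
37.6 [0.5365 0.0379 0.1921] [ 1.7999e+02  5.0000e-02 -5.7300e+00]
```

View pics/w22.png

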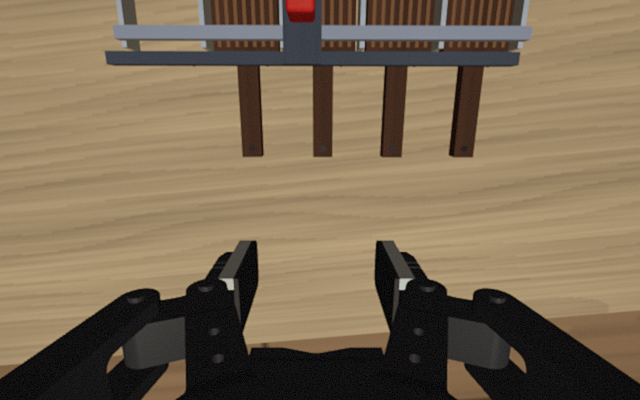

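```bash
python3 -m pendant '[[[0,0,0,-0.03,-0.03,0.03,0.6],[0,0,0,-0.02,-0.04,0.02,0.6],[0,0,0,-0.01,-0.045,0,0.6],[0,0,0,-0.01,-0.045,0,0.6],[0,0,0,-0.01,-0.045,0,0.6]]]'; python3 -m pendant '[[[0,0,0,-0.01,-0.045,0,0.6],[0,0,0,-0.01,-0.045,0,0.6],[0,0,0,-0.01,-0.045,0,0.6],[0,0,0,0,0,0,0.6]]]'; python3 - <<'E'
from h import *
import pickle
c,im=snap("top","t23"); cv2.imwrite("pics/t23z.png",cv2.resize(im[110:310,150:500],None,fx=2.2,fy=2.2))
a=cv2.imread("pics/a_top.png"); d=cv2.absdiff(a,im).max(2)
for n,(x0,y0,x1,y1) in dict(steel=(208,145,260,192),white=(427,145,475,190),jar=(168,185,208,216)).items(): print(n,d[y0:y1,x0:x1].mean().round(2),d[y0:y1,x0:x1].max())
for b in boards(c,im): print(b)
h=cv2.cvtColor(im,cv2.COLOR_BGR2HSV); m=((h[...,1]>180)&(h[...,2]>150)&((h[...,0]<6)|(h[...,0]>174))).astype(np.uint8)
k=cv2.moments(m[160:190,300:360]); p=plane(c,(k['m10']/k['m00']+300,k['m01']/k['m00']+160),.07)[0][:2]-np.array([.6317,.0222]); print("knob rack",p@[.9948,-.1019],p@[.1019,.9948])
m=((cv2.cvtColor(a,cv2.COLOR_BGR2HSV)[...,1]>180)&(cv2.cvtColor(a,cv2.COLOR_BGR2HSV)[...,2]>150)).astype(np.uint8)
c=pickle.load(open("w22.pkl","rb")); ex=np.array([.9948,-.1019]); ey=np.array([.1019,.9948]); O=np.array([.6317,.0222])
for n,uv,z in [("e",(253,156),.014),("e",(323,156),.014),("e",(393,156),.014),("e",(465,156),.014),("barL",(107,52),.04),("barR",(519,53),.04),("slatL",(114,26),.034),("slatR",(531,27),.034)]:
    p=plane(c,uv,z)[0][:2]-O; print(n,(p@ex).round(4),(p@ey).round(4))
E
```

```text
clock: 38.15
position: [0.462, -0.1679, 0.2403]
tool_rot: [180.0, -0.1, -5.7]
wrist_force: [0.7, 0.5, -0.3]
grip_width: 0.6
clock: 38.55
position: [0.4301, -0.3072, 0.2398]
tool_rot: [179.9, 0.0, -6.2]
wrist_force: [-0.1, 0.7, 0.2]
grip_width: 0.6
steel 4.12 7
white 4.16 7
jar 3.95 7
{'org': array([ 0.5329, -0.1032]), 'yaw': 174.7, 'L': np.float64(0.078), 'W': np.float64(0.015), 'A': 8.9, 'ce': array([ 0.5764, -0.1073])}
{'org': array([ 0.5414, -0.0371]), 'yaw': 174.3, 'L': np.float64(0.078), 'W': np.float64(0.014), 'A': 8.1, 'ce': array([ 0.5859, -0.0415])}
{'org': array([0.5468, 0.0269]), 'yaw': 174.3, 'L': np.float64(0.078), 'W': np.float64(0.014), 'A': 7.6, 'ce': array([0.5901, 0.0226])}
{'org': array([0.5536, 0.0917]), 'yaw': 174.7, 'L': np.float64(0.075), 'W': np.float64(0.013), 'A': 7.6, 'ce': array([0.5983, 0.0876])}
knob rack 0.04646678499996379 0.016945774327244822
e -0.0762 0.0631
e -0.0761 -0.002
e -0.076 -0.0671
e -0.0759 -0.134
barL 0.0099 0.1701
barR 0.0097 -0.1563
slatL 0.0299 0.165
slatR 0.0298 -0.1661
```

View pics/t23z.png

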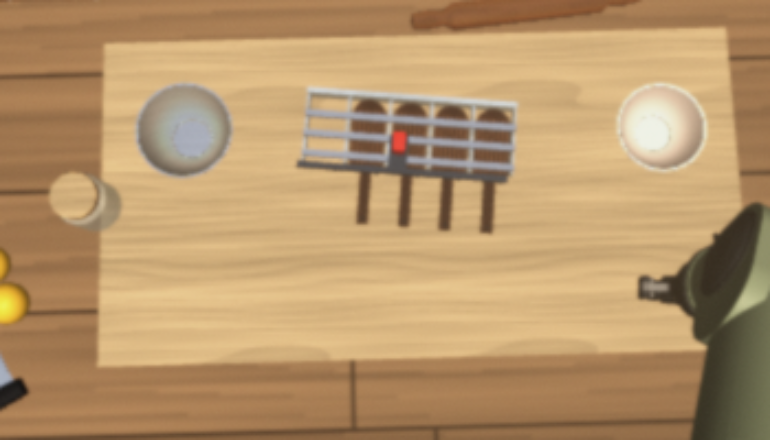

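```bash
python3 -c "
from plant import ctrl
print(ctrl.job_done())"
```

```text
the job is handed in; nothing more can be done
None
```

All four boards that were there are put away and the rack is locked; I handed the job in after about 39 s of the 210 s allowed.

I slid the bar open to its end stop and put the boards in the bays at y = 0, -66, -132 and +66 mm. Each was pushed in until the back stop pushed back with about 30 N. I then slid the bar 16 mm shut to its end stop, which held at about 33 N, and moved the arm clear.

**Last checks:**
- **Boards:** all four handle ends stand 76 mm in front of the rack, level to within 1 mm. The text says 77 mm.
- **Spacing:** the handles are 65 to 67 mm apart.
- **Lock:** in the top view the knob is at about 17 mm, against 16 mm for fully locked.
- **Bowls and jar:** they look the same as in the first picture, with only image noise between the two.

**Disagreements:**
- **Rack position:** views of the rack differed by 1 to 2 mm. An early 6 mm difference was probably because the arm was still moving when I read its pose.
- **Finger ends:** when gripping, they reached about 10 mm lower than the tool point suggested. They touched the bench, and apparently the plate under the knob, lightly (about 10 N, once 24 N).
- **Board angle:** one automatic reading on the last board was off by about 2°, so I judged the angle by eye from the picture instead.

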